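Unstack the gift boxes onto their display plinths

TASK

Take apart the stack of four gift boxes on the counter and set each one out upright on the walnut display plinth of its own shape: the hexagonal box, the round tin, the square tin and the long carton each in the middle of its plinth, with the square tin and the long carton lined up with the sides of theirs. Do not tip any of the boxes over, and do not knock over or shove away the little card holder or the sweet jar that stand among them.

Things in the scene. Friction and masses are not known exactly. Their poses are not given: they have to be found in the camera images.
- hex_box: Loose, origin at the centre of its underside, z up. Small white hexagonal box with straight sides, 42 mm across flats, 48.5 mm across corners, 36 mm high, 70 to 140 g; two of its flats face its own +y and -y, the others every 60 degrees. At the start it is the top of the stack, at any yaw on the round tin, its underside 110 mm above the counter.
- round_tin: Loose, origin at the centre of its underside, z up. Bare metal round tin, 56 mm diameter, 34 mm high, 110 to 225 g. At the start third from below: on the square tin, under the hexagonal box, its underside 76 mm above the counter.
- square_tin: Loose, origin at the centre of its underside, z up. Grey square tin, 62 x 62 mm, 36 mm high, sides along its x and y, 150 to 310 g. At the start it lies on the long carton (roughly in line with it, up to 22 mm off its middle along its length), its underside 40 mm above the counter; its corners show under the round tin.
- long_carton: Loose, origin at the centre of its underside, z up. Long kraft board carton with two pale paper bands, 130 mm along its x, 64 mm along its y, 40 mm high, stiff, 210 to 420 g. At the start it is the bottom of the stack and lies flat on the counter, at any of five spots.
- plinth_hex: Fixed on the counter, 12 mm thick, dark walnut, origin at the centre of its underside, so its top is 12 mm above the origin; z up. It may stand at any of five spots on the counter. Hexagon, 62 mm across flats, flats facing its own +y and -y and every 60 degrees: for the hexagonal box.
- plinth_round: Fixed on the counter, 12 mm thick, dark walnut, origin at the centre of its underside, so its top is 12 mm above the origin; z up. It may stand at any of five spots on the counter. Disc, 76 mm diameter: for the round tin.
- plinth_square: Fixed on the counter, 12 mm thick, dark walnut, origin at the centre of its underside, so its top is 12 mm above the origin; z up. It may stand at any of five spots on the counter. Square, 84 x 84 mm, sides along its x and y: for the square tin.
- plinth_long: Fixed on the counter, 12 mm thick, dark walnut, origin at the centre of its underside, so its top is 12 mm above the origin; z up. It may stand at any of five spots on the counter. Oblong, 150 mm along its x and 84 mm along its y: for the long carton.
- card_block: Bystander, loose: small wooden card holder, 18 x 26 mm and 20 mm high, with a blank paper card up to 42 mm high, in the middle between the spots. Origin at the centre of its underside, z up.
- sweet_jar: Bystander, loose: glass jar, 60 mm diameter, 85 mm high, with a pale wooden cap and a paper label, on the left or the right of the counter. Origin at the centre of its underside, z up.
Mind the look-alikes: they are no part of the job. What is shaped like the hex_box but green or pink is not meant.

How it is judged:
By the outcome, as a careful person would: the job done as asked, in the order asked, and still so for the second after the job is handed in, with the robot touching nothing.
It also fails if it takes over 115 s, if anything falls off the work surface, if the arm or the gripper's body presses on something with over 40 N, if the wrist force passes 120 N, or if a joint passes its speed limit or range.

ROBOT

A 7-joint arm with a two-finger parallel gripper is mounted at the origin on the work surface. World frame = base frame: x ahead of the robot, y to its left, z up, the work surface at z = 0. Lengths are in m, angles in rad, forces in N, time in s.
With the tool pointing down it reaches from about 0.425 to 0.875 m from the base axis. Payload 4.7 kg.
Tool frame: the origin (TCP) lies at the very end of the fingers, on their centre line; the grasp point (between the pads) lies robot.tcp_to_grasp behind it (robot.tcp_to_grasp is the distance from the TCP to the grasp point, in m); z points along the fingers, y is the direction in which the jaws open and shut (so a half turn about z gives the same grasp; the last joint's range is limited). The gripper opens to 87 mm and grips with 3 to 60 N. Pads are 19 mm wide; open, the fingers measure 117 mm over their backs; the gripper's body (75 mm by 190 mm) begins 51 mm behind the grasp point.
Start: joints at [-1.179, 0.321, -0.07, 1.45, 0.023, 1.371, -0.057], TCP at [0.24, 0.604, 0.223] pointing down, gripper open.
Joint ranges: [-2.86, 2.86], [-0.3, 2.09], [-1.38, 1.24], [0.06, 2.45], [-1.56, 4.7], [0.09, 2.05], [-2.69, 2.69]. Speed limits (rad/s): [2.57, 2.57, 3.14, 3.14, 3.14, 3.14, 3.14].

INTERFACE

Orientations are given as a rotation vector (axis times angle).
In Python, from station import robot gives the robot as it stands. The module is installed in compiled form; this text tells all that it offers.
- The arm moves only by the tool play_rows, never from a script. Its argument "rows" is a list of rows, each a list of 3 entries, a list of its own where there are three numbers: the shift along the tool's x, y, z in cm, then the turn, a rotation vector about the tool's x, y, z in rad, then the finger opening in cm, from 0 to 8.7. A call has 1 to 10 rows; each row is the pose to reach, as a shift and turn from the pose measured when the call began, along the tool's axes at that moment; what a row does not reach only later rows make up. A row lasts 1/10 s, in which the tool goes at most 50 mm and 8.59 degrees, less where a joint would pass 70% of its speed; a pose out of reach is approached as far as the arm can. A call with a gripper value outside its range is refused whole. The fingers move at their own pace and stop on an object; "force" is the grip in N (left out, the last holds). Time passes only in rows, so rows that repeat a pose let the fingers close. It gives the time, the measured TCP pose, the force and the opening at its end, in the units of the state.
- robot.read_state(): the state, without advancing time (a new reading comes with each control period).
- robot.camera(name): name is "side" or "top"; returns the picture (400x640x3 uint8, blue, green, red); there is no depth.
- robot.camera_info(name): a dict with "fx", "fy", "cx", "cy" (pixels), "extrinsics" (4x4, takes a point from world to camera coordinates). Camera axes: x right, y down, z forward; pixel columns grow to the right and rows downward; lengths in m; the calibration is good to about 2 mm. A picture is of the moment at which its call begins. camera_info takes no time and is no camera call.
- robot.hand_in(): hands the job in, once; it reports no verdict.
The state is a dict: "t": time; "q": joint angles; "joint_velocities": joint speeds; "joint_torque": joint torques, N m; "position": TCP position; "tool_rot": TCP orientation; "force": force on the tool from outside, world axes, zero at the start; "ft_torque": the same for the moment, N m; "width": finger opening in m.
Only numpy, scipy, OpenCV 4.12 (cv2) and the standard library are available. Lean on these libraries where they do the work, as an engineer would, in place of code of your own. Each camera call takes 0.05 s, during which the arm holds its last target.

## Working session

There is one attempt and no reset: what is moved stays moved. The work goes in short steps, Python scripts to look and compute and a tool call to move; the robot and the scene stay as the last step left them, time stands still between calls to the robot, and variables do not carry over. Pictures are saved under pics/ and viewed, and the job is handed in when it is done.

Besides the shell and the picture viewer there is one more tool, called after "Request:" by a JSON object that holds its "method" and its "body", one argument or row to a line. play_rows: Moves the arm, as the interface text tells. Its arguments: {"type":"object","properties":{"rows":{"type":"array","items":{"type":"array"}},"force":{"type":"number"}},"required":["rows"]}

```bash
mkdir -p pics; ls
python3 - <<'E'
from station import robot
import cv2,numpy as np
for n in("side","top"):
    im=robot.camera(n); cv2.imwrite(f"pics/{n}0.png",im)
    i=robot.camera_info(n); print(n,i["fx"],i["fy"],i["cx"],i["cy"]); print(np.round(np.array(i["extrinsics"]),4))
s=robot.read_state(); print(s, robot.tcp_to_grasp)
E
```

```text
pics
side 421.21736783160503 421.21736783160503 321.6599525789457 199.04516996817543
[[ 0.7083 -0.7059  0.009  -0.3588]
 [-0.3343 -0.3465 -0.8765  0.2397]
 [ 0.6218  0.6178 -0.4814  0.6862]
 [ 0.      0.      0.      1.    ]]
top 389.21881221932097 389.21881221932097 315.0882623849772 197.8419910817723
[[-0.0259 -0.9995 -0.0185  0.0289]
 [-0.9874  0.0285 -0.1556  0.5269]
 [ 0.1561  0.0142 -0.9876  0.9973]
 [ 0.      0.      0.      1.    ]]
{'t': 0.1, 'q': array([-1.17889624,  0.321752  , -0.07006241,  1.45153561,  0.02260835,
        1.37080336, -0.05688552]), 'joint_velocities': array([-2.19995469e-04, -3.21518189e-03,  4.89874210e-05, -3.41156961e-03,
       -5.93202746e-04,  9.09594546e-04, -5.14421948e-04]), 'joint_torque': array([ 2.42925125e-04, -4.92571771e+01, -4.05587945e-01, -3.13397849e+01,
       -6.41003600e-02,  3.95761861e-02,  7.17098010e-05]), 'position': array([0.23965018, 0.6036823 , 0.22157742]), 'tool_rot': array([-5.89848725e-01, -3.08550242e+00,  2.66778007e-03]), 'force': array([-0.26541586,  0.44346238,  0.08255438]), 'ft_torque': array([ 0.01072607, -0.05070277,  0.00911695]), 'width': 0.08714782310077734} 0.0187
```

View pics/side0.png

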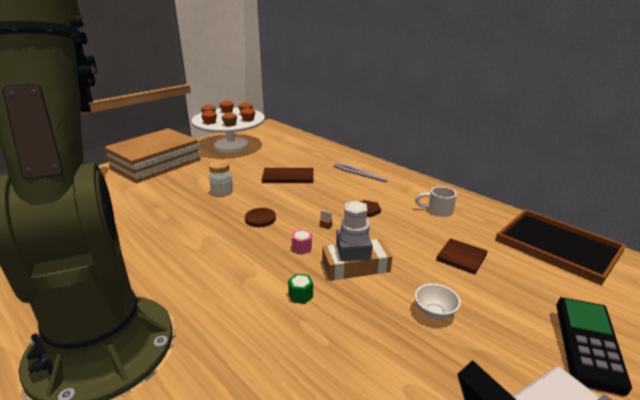

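View pics/top0.png

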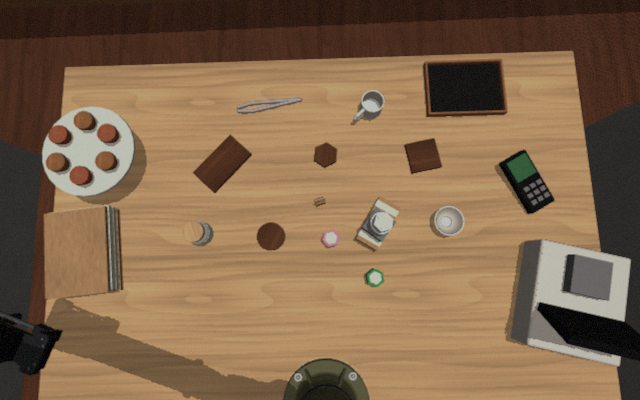

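```bash
cat > h.py <<'E'
import numpy as np,cv2
from station import robot
from scipy.spatial.transform import Rotation as R
I={n:robot.camera_info(n) for n in("side","top")}
def proj(n,P):
    i=I[n];E=np.array(i["extrinsics"]);P=np.atleast_2d(P)@E[:3,:3].T+E[:3,3]
    return np.c_[i["fx"]*P[:,0]/P[:,2]+i["cx"],i["fy"]*P[:,1]/P[:,2]+i["cy"]]
def unproj(n,uv,z):
    i=I[n];E=np.array(i["extrinsics"]);uv=np.atleast_2d(uv).astype(float)
    d=np.c_[(uv[:,0]-i["cx"])/i["fx"],(uv[:,1]-i["cy"])/i["fy"],np.ones(len(uv))]@E[:3,:3]
    c=-E[:3,:3].T@E[:3,3]
    return c+d*((z-c[2])/d[:,2])[:,None]
def crop(n,im,u0,v0,w,h,s,fn):
    cv2.imwrite(fn,cv2.resize(im[v0:v0+h,u0:u0+w],None,fx=s,fy=s,interpolation=cv2.INTER_CUBIC))
E
python3 - <<'E'
from h import *
im=cv2.imread("pics/top0.png");crop("top",im,190,130,260,160,3,"pics/t1.png")
crop("top",im,315,190,90,70,8,"pics/t2.png")
im=cv2.imread("pics/side0.png");crop("side",im,290,190,120,90,6,"pics/s2.png")
for n,p in dict(long=(223,163),hex=(325,155),sq=(423,156),round=(271,236)).items(): print(n,unproj("top",p,.012),np.linalg.norm(unproj("top",p,.012)[0,:2]))
for n,p in dict(pink=(330,238),green=(375,277)).items(): print(n,unproj("top",p,.036))
print(unproj("top",(320,202),.02),unproj("top",(193,232),.09),unproj("top",(380,223),.146))
E
```

```text
long [[0.63823407 0.26991075 0.012     ]] 0.6929607053814353
hex [[ 0.65244038 -0.01592088  0.012     ]] 0.6526346068828763
sq [[ 0.64114362 -0.28791056  0.012     ]] 0.7028211989780424
round [[0.43096007 0.1370524  0.012     ]] 0.4522277524645286
pink [[ 0.4199879  -0.02200054  0.036     ]]
green [[ 0.3161668  -0.13535815  0.036     ]]
[[0.5190543  0.00172459 0.02      ]] [[0.44150437 0.32397429 0.09      ]] [[ 0.44630632 -0.13899768  0.146     ]]
```

View pics/t1.png

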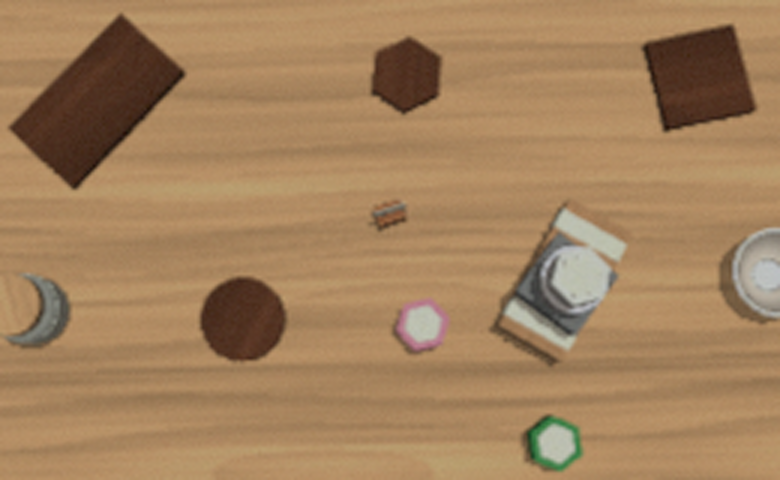

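View pics/t2.png

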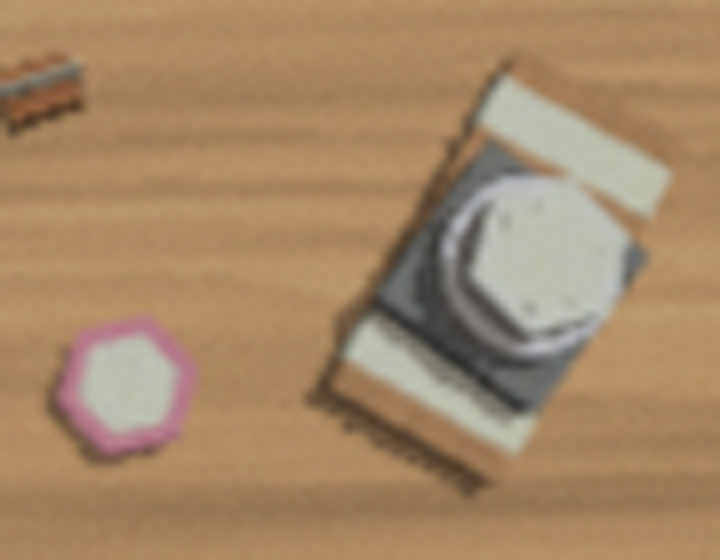

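View pics/s2.png

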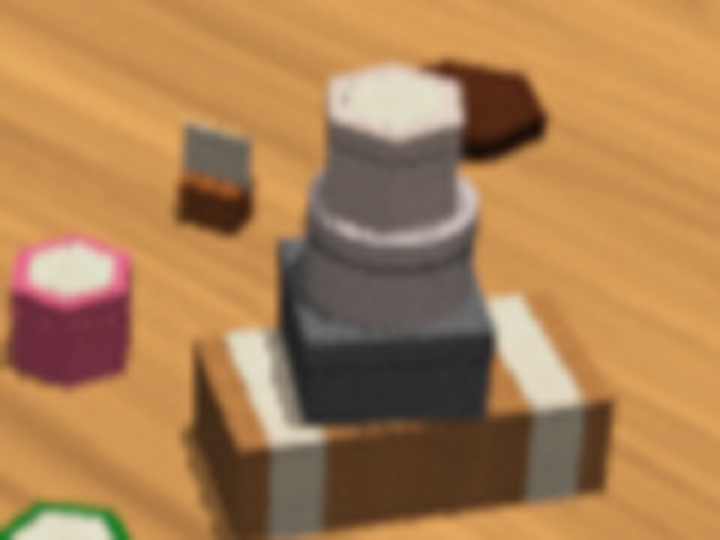

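```bash
cat > fit.py <<'E'
from h import *
from scipy.optimize import minimize
def poly(kind,a):
    if kind=="hex": r=a/np.sqrt(3);t=np.radians(np.arange(0,360,60));return np.c_[r*np.cos(t),r*np.sin(t)]
    if kind=="round": t=np.linspace(0,2*np.pi,60,endpoint=False);return np.c_[a/2*np.cos(t),a/2*np.sin(t)]
    return np.array([[1,1],[-1,1],[-1,-1],[1,-1]])*np.array(a)/2
def verts(P,x,y,yaw,z0,z1):
    c,s=np.cos(yaw),np.sin(yaw);Q=P@np.array([[c,s],[-s,c]])+[x,y]
    return np.r_[np.c_[Q,np.full(len(Q),z0)],np.c_[Q,np.full(len(Q),z1)]]
def mask(n,V,ss=4,shape=(400,640)):
    h=cv2.convexHull(proj(n,V).astype(np.float32))
    m=np.zeros(shape,np.uint8);return h
E
python3 - <<'E'
from fit import *
spec=dict(long=("rect",(.15,.084),(.638,.27)),hex=("hex",.062,(.652,-.016)),sq=("rect",(.084,.084),(.641,-.288)),round=("round",.076,(.431,.137)))
ims={n:cv2.imread(f"pics/{n}0.png") for n in I}
S=6
def fit(n,k):
    kind,a,p=spec[k];P=poly(kind,a)
    c=proj(n,[[*p,.01]])[0];u0,v0=int(c[0])-45,int(c[1])-45
    sub=ims[n][v0:v0+90,u0:u0+90];sub=cv2.resize(sub,None,fx=S,fy=S,interpolation=cv2.INTER_CUBIC)
    m=(sub[:,:,2]<105)&(sub[:,:,1]<75)
    nl,lab,st,_=cv2.connectedComponentsWithStats(m.astype(np.uint8))
    m=lab==1+np.argmax(st[1:,4])
    def cost(x):
        h=proj(n,verts(P,x[0]/100,x[1]/100,x[2]/10,0,.012))
        h=cv2.convexHull(((h-[u0,v0]+.5)*S-.5).astype(np.float32)).round().astype(np.int32)
        r=np.zeros(m.shape,np.uint8);cv2.fillPoly(r,[h],1);r=r>0
        return 1-(r&m).sum()/(r|m).sum()
    best=None
    for yaw in np.arange(0,np.pi if k=="long" else np.pi/2 if k=="sq" else np.pi/3,.26):
        r=minimize(cost,[p[0]*100,p[1]*100,yaw*10],method="Nelder-Mead",options=dict(initial_simplex=np.array([[p[0]*100,p[1]*100,yaw*10]]*4)+np.array([[0,0,0],[1,0,0],[0,1,0],[0,0,1.5]])))
        if best is None or r.fun<best.fun:best=r
    x=best.x;print(n,k,np.round([x[0]/100,x[1]/100],4),"yaw",round(np.degrees(x[2]/10),1),"1-iou",round(best.fun,3))
for k in spec:
    for n in ("top","side"):
        fit(n,k)
E
```

```text
top long [0.6389 0.2742] yaw -44.0 1-iou 0.034
side long [0.6368 0.2732] yaw -43.4 1-iou 0.133
top hex [ 0.6545 -0.0157] yaw 55.1 1-iou 0.06
side hex [ 0.652 -0.016] yaw 0.0 1-iou 1.0
top sq [ 0.6438 -0.288 ] yaw 10.8 1-iou 0.037
side sq [ 0.6428 -0.2898] yaw 12.0 1-iou 0.084
top round [0.4315 0.1396] yaw 12.5 1-iou 0.064
side round [0.431 0.137] yaw 0.0 1-iou 1.0
```

```bash
cat >> fit.py <<'E'
def overlay(n,im,items,u0,v0,w,h,s,fn):
    o=cv2.resize(im[v0:v0+h,u0:u0+w],None,fx=s,fy=s,interpolation=cv2.INTER_CUBIC)
    for it,col in items:
        for V in it:
            q=((proj(n,V)-[u0,v0]+.5)*s-.5).round().astype(np.int32)
            cv2.polylines(o,[q],True,col,1)
    cv2.imwrite(fn,o)
def prism(kind,a,x,y,yawdeg,z0,z1):
    V=verts(poly(kind,a),x,y,np.radians(yawdeg),z0,z1);k=len(V)//2
    return [V[:k],V[k:]]
PL=dict(long=("rect",(.15,.084),.638,.274,-44,0,.012),hex=("hex",.062,.6535,-.0157,55,0,.012),sq=("rect",(.084,.084),.6433,-.289,11.3,0,.012),round=("round",.076,.4315,.139,0,0,.012))
E
python3 - <<'E'
from fit import *
im={n:cv2.imread(f"pics/{n}0.png") for n in I}
it=[(prism(*v),(0,255,255)) for v in PL.values()]
st=[(prism("rect",(.13,.064),.45,-.14,62,0,.04),(0,255,0)),(prism("rect",(.062,.062),.45,-.14,62,.04,.076),(255,0,0)),(prism("round",.056,.45,-.14,62,.076,.11),(255,0,255)),(prism("hex",.042,.45,-.14,5,.11,.146),(0,0,255))]
overlay("top",im["top"],it,190,130,260,130,3,"pics/o1.png")
overlay("top",im["top"],st,330,180,90,80,8,"pics/o2.png")
overlay("side",im["side"],st,310,190,100,90,7,"pics/o3.png")
E
```

```text
(no output)
```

View pics/o1.png

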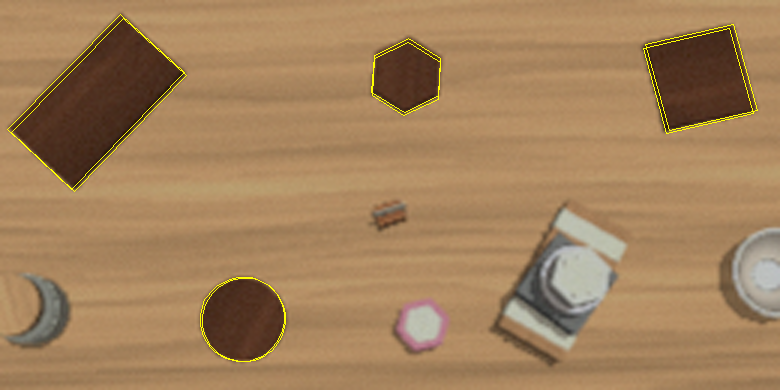

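View pics/o2.png

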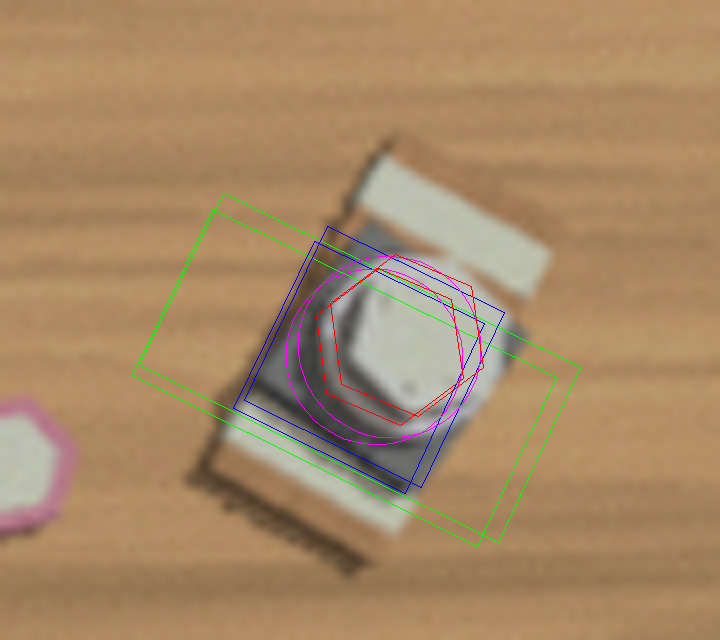

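View pics/o3.png

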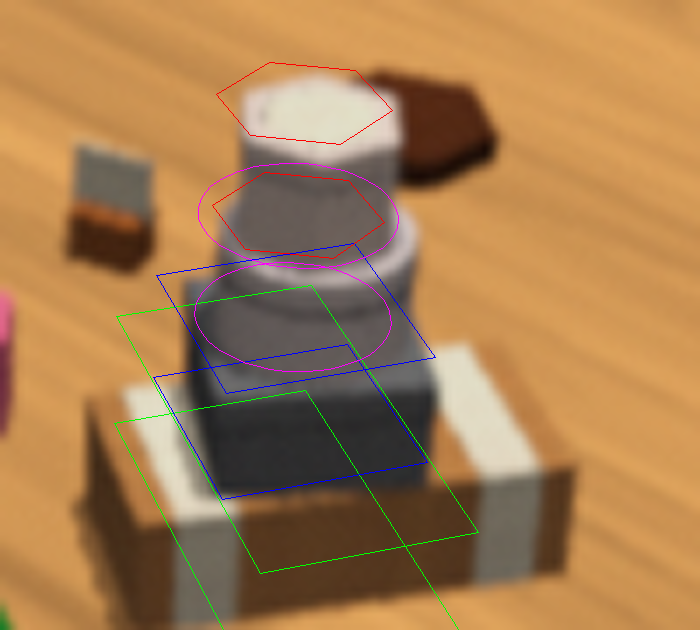

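Run:
```python
from fit import *
im={n:cv2.imread(f"pics/{n}0.png") for n in I}
from scipy.optimize import least_squares
def fitc(size,z0,z1,obs,x0):
    def f(x):
        V=verts(poly("rect",size),x[0],x[1],x[2],z0,z1)
        # order corners: 0 (+,+)1(-,+)2(-,-)3(+,-)
        return np.concatenate([proj("side",V[i])[0]-uv for i,uv in obs])
    r=least_squares(f,x0,x_scale=[.01,.01,.1]);print(r.x[:2],np.degrees(r.x[2]),np.round(r.fun,1));return r.x
s=lambda u,v:np.array([(u+.5)/7-.5+310,(v+.5)/7-.5+190])
c=fitc((.13,.064),0,.04,[(4+2,s(140,525)),(4+3,s(576,467)),(4+1,s(92,398)),],[.44,-.14,-.5]) if 0 else None
for m in range(4):
    # try labelings
    L=[m,(m+1)%4,(m-1)%4]
    try:
        print(m,end=' ');fitc((.13,.064),0,.04,[(4+L[0],s(140,525)),(4+L[1],s(576,467)),(4+L[2],s(92,398))],[.44,-.14,-.5])
    except Exception as e: print(e)
print('sq');fitc((.062,.062),.04,.076,[(4+2,s(218,390)),(4+3,s(437,358)),(4+1,s(190,285)),(2,s(222,490)),(3,s(425,488))],[.44,-.14,-.5])
```

```text
0 [ 0.45451894 -0.15274775] 147.9333966610856 [-0.2  0.2  0.8 -0.  -0.7 -0.4]
1 [ 0.45022348 -0.13188449] 65.03945020556822 [ 16.    5.1 -16.    6.5  -0.5 -12.5]
2 [ 0.45451894 -0.15274774] -32.06659367423235 [-0.2  0.2  0.8 -0.  -0.7 -0.4]
3 [ 0.45022348 -0.13188446] -114.96046541198942 [ 16.    5.1 -16.    6.5  -0.5 -12.5]
sq
[ 0.45131812 -0.14473111] -36.840380491517195 [ 0.4  0.   0.5  2.3 -1.1 -2.3 -0.8  0.9  1.  -1.3]
```

```bash
cat > st.py <<'E'
from fit import *
import sys
def stack(c,s,r,h):
    return [(prism("rect",(.13,.064),*c,0,.04),(0,255,0)),(prism("rect",(.062,.062),*s,.04,.076),(255,0,0)),(prism("round",.056,*r,0,.076,.11),(255,0,255)),(prism("hex",.042,*h,.11,.146),(0,0,255))]
def show(tag,*a,src="0"):
    im={n:cv2.imread(f"pics/{n}{src}.png") for n in I};st=stack(*a)
    overlay("top",im["top"],st,340,190,80,70,5,"pics/_a.png");overlay("side",im["side"],st,315,195,80,80,5,"pics/_b.png")
    a=cv2.imread("pics/_a.png");b=cv2.imread("pics/_b.png");a=cv2.copyMakeBorder(a,0,b.shape[0]-a.shape[0],0,0,0)
    cv2.imwrite(f"pics/{tag}.png",np.hstack([a,b]))
E
python3 - <<'E'
from st import *
show("f1",(.4545,-.1487,-31),(.45,-.147,-31),(.449,-.146),(.448,-.143,0))
E
```

```text
(no output)
```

View pics/f1.png

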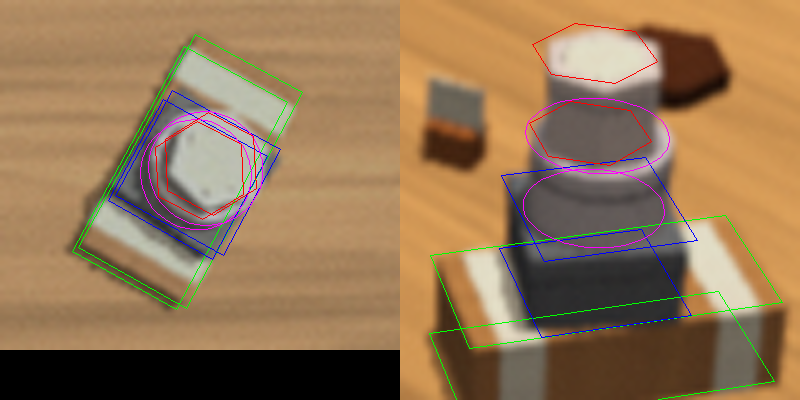

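Run:
```python
from st import *
im=cv2.imread("pics/top0.png");o=cv2.resize(im[190:255,340:410],None,fx=9,fy=9,interpolation=cv2.INTER_LANCZOS4);o=cv2.convertScaleAbs(o,alpha=1.3)
for i in range(0,70,10): cv2.putText(o,str(340+i),(i*9,10),0,.35,(255,255,0),1);cv2.line(o,(i*9+4,0),(i*9+4,600),(255,255,0),1)
for i in range(0,65,10): cv2.putText(o,str(190+i),(0,i*9+10),0,.35,(255,255,0),1);cv2.line(o,(0,i*9+4),(640,i*9+4),(255,255,0),1)
cv2.imwrite("pics/g1.png",o)
im=cv2.imread("pics/side0.png");o=cv2.resize(im[198:276,318:396],None,fx=7.5,fy=7.5,interpolation=cv2.INTER_LANCZOS4);o=cv2.convertScaleAbs(o,alpha=1.3)
cv2.imwrite("pics/g2.png",o)
```

```text
(no output)
```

View pics/g1.png

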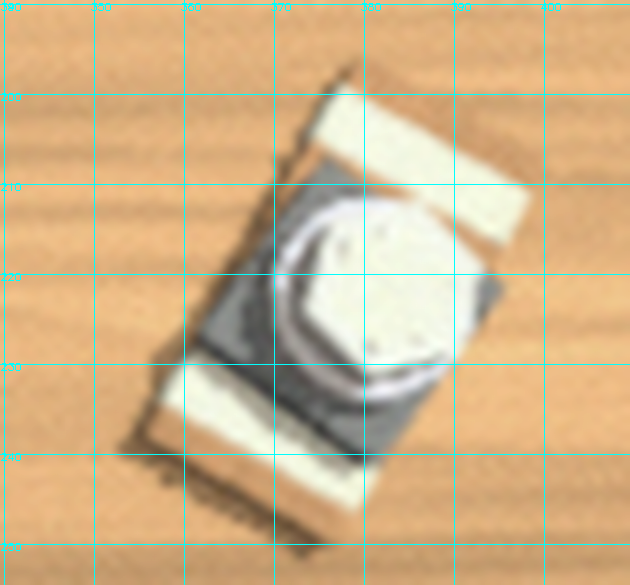

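View pics/g2.png

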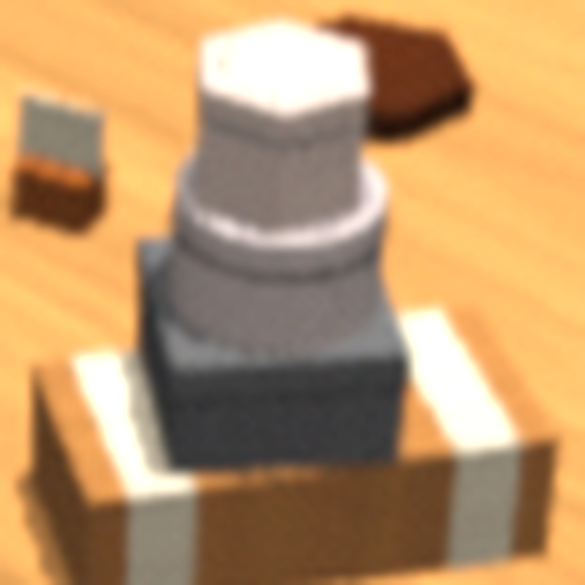

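```bash
cat > ef.py <<'E'
from fit import *
def grads(src):
    G={}
    for n in I:
        im=cv2.GaussianBlur(cv2.imread(f"pics/{n}{src}.png").astype(np.float32),(0,0),.8)
        G[n]=(np.stack([cv2.Sobel(im[:,:,c],cv2.CV_32F,1,0) for c in range(3)],2),np.stack([cv2.Sobel(im[:,:,c],cv2.CV_32F,0,1) for c in range(3)],2))
    return G
def score(G,n,A,B):
    p=proj(n,np.array([A,B]));t=np.linspace(.04,.96,25)[:,None];q=(p[0]+t*(p[1]-p[0])).astype(np.float32)
    d=p[1]-p[0];d/=np.linalg.norm(d)+1e-9
    g=[cv2.remap(x,q[:,0],q[:,1],cv2.INTER_LINEAR)[:,0] for x in G[n]]
    m=np.linalg.norm(-d[1]*g[0]+d[0]*g[1],axis=1)
    return np.minimum(m,250).mean()*np.linalg.norm(p[1]-p[0])
def fitedges(G,kind,a,z0,z1,edges,x0,cams=("top","side"),off=None,sp=(.5,.5,1)):
    # edges: per cam list of (i,j) vertex indices
    P=poly(kind,a)
    def cost(x):
        V=verts(P,x[0]/100,x[1]/100,np.radians(x[2]*10),z0,z1)
        return -sum(score(G,n,V[i],V[j]) for n in cams for i,j in edges[n])/sum(len(edges[n]) for n in cams)
    best=None;rng=np.random.default_rng(0)
    x0=np.array([x0[0]*100,x0[1]*100,x0[2]/10])
    for k in range(25):
        s=x0+rng.uniform(-1,1,3)*np.array(sp)*(k>0)
        r=minimize(cost,s,method="Nelder-Mead",options=dict(initial_simplex=s+np.array([[0,0,0],[.3,0,0],[0,.3,0],[0,0,.5]])))
        if best is None or r.fun<best.fun:best=r
    x=best.x;return x[0]/100,x[1]/100,x[2]*10,best.fun
ring=lambda o,n:[(o+i,o+(i+1)%n) for i in range(n)]
E
cat > run1.py <<'E'
from ef import *
G=grads("0")
H={"top":ring(6,6),"side":ring(6,6)}
for cams in (("top",),("side",),("top","side")):
    print("hex",cams,np.round(fitedges(G,"hex",.042,.11,.146,H,(.447,-.148,0),cams,sp=(.5,.5,3)),4))
S={"top":[(4+2,4+3),(4+1,4+2),],"side":[(6,7),(2,3),(2,6),(3,7),(6,5)]}
C={"top":[(5,6),(6,7),(7,4),(4,5)],"side":[(6,7),(2,3),(7,3),(6,5)]}
for cams in (("top",),("side",),("top","side")):
    print("sq",cams,np.round(fitedges(G,"rect",(.062,.062),.04,.076,S,(.45,-.147,-32),cams),4))
    print("ca",cams,np.round(fitedges(G,"rect",(.13,.064),0,.04,C,(.454,-.15,-31),cams),4))
    print("ro",cams,np.round(fitedges(G,"round",.056,.076,.11,{"top":ring(60,60),"side":ring(60,60)},(.449,-.147,0),cams),4))
E
python3 run1.py
```

```text
hex ('top',) [ 4.507000e-01 -1.464000e-01  3.761940e+01 -2.111918e+03]
hex ('side',) [ 4.4680000e-01 -1.5080000e-01 -1.7836100e+01 -2.4479586e+03]
hex ('top', 'side') [ 4.5040000e-01 -1.4690000e-01 -2.0043600e+01 -2.2370763e+03]
sq ('top',) [ 4.4660000e-01 -1.4320000e-01 -3.7403300e+01 -5.3250479e+03]
ca ('top',) [ 4.5040000e-01 -1.4290000e-01 -3.3526200e+01 -6.6622358e+03]
ro ('top',) [ 4.499000e-01 -1.468000e-01  3.193000e+00 -2.600645e+02]
sq ('side',) [ 4.4600000e-01 -1.4560000e-01 -3.9155500e+01 -4.1991155e+03]
ca ('side',) [ 4.5480000e-01 -1.5320000e-01 -3.1371300e+01 -8.7247218e+03]
ro ('side',) [ 4.555000e-01 -1.440000e-01 -1.818550e+01 -2.183261e+02]
sq ('top', 'side') [ 4.4640000e-01 -1.4470000e-01 -3.7900100e+01 -4.4144482e+03]
ca ('top', 'side') [ 4.496000e-01 -1.445000e-01 -3.285510e+01 -7.143383e+03]
ro ('top', 'side') [ 4.491000e-01 -1.479000e-01  6.161500e+00 -2.057947e+02]
```

Run:
```python
from st import *
show("f2",(.4515,-.145,-32.5),(.4465,-.1445,-37.5),(.450,-.147),(.4495,-.148,-20.))
```

```text
(no output)
```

View pics/f2.png

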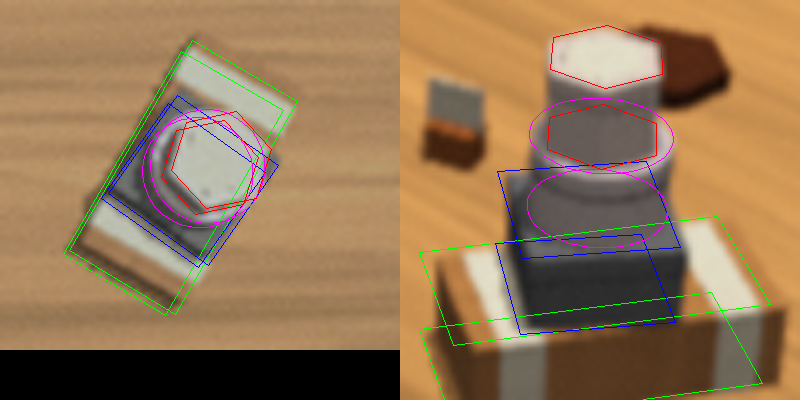

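```bash
cat > go.py <<'E'
from h import *
import sys
def plan(x,y,z,jaw,free=True):
    s=robot.read_state();p=s["position"];R0=R.from_rotvec(s["tool_rot"])
    best=None
    for k in ((0,180) if free else (0,)):
        j=np.radians(jaw+k);yv=np.array([np.cos(j),np.sin(j),0]);zv=np.array([0,0,-1.]);xv=np.cross(yv,zv)
        Rt=R.from_matrix(np.c_[xv,yv,zv]);rv=(R0.inv()*Rt).as_rotvec()
        if best is None or np.linalg.norm(rv)<np.linalg.norm(best):best=rv
    d=R0.inv().apply(np.array([x,y,z])-p)
    print("shift cm",np.round(d*100,2).tolist(),"turn",np.round(best,3).tolist(),"dist",round(np.linalg.norm(d)*100,1),"deg",round(np.degrees(np.linalg.norm(best)),1))
    yy=R0.apply([0,1,0]);print("t",round(s["t"],2),"pos",np.round(p,4),"jawdeg",round(np.degrees(np.arctan2(yy[1],yy[0])),1),"q",np.round(s["q"],2),"F",np.round(s["force"],1),"w",round(s["width"],4))
if __name__=="__main__": plan(*map(float,sys.argv[1:5]))
E
python3 go.py .4493 -.148 .24 10
```

```text
shift cm [-47.21, -62.14, -1.73] turn [-0.002, 0.001, 1.018] dist 78.1 deg 58.4
t 0.1 pos [0.2397 0.6037 0.2216] jawdeg 68.4 q [-1.18  0.32 -0.07  1.45  0.02  1.37 -0.06] F [-0.3  0.4  0.1] w 0.0871
```

Request:
{"method": "play_rows", "body": {
  "rows": [
    [[-4,-6,-1.7],[0,0,0.1],8.7],
    [[-9,-12,-1.7],[0,0,0.22],8.7],
    [[-14,-18,-1.7],[0,0,0.34],8.7],
    [[-19,-24,-1.7],[0,0,0.46],8.7],
    [[-23,-30,-1.7],[0,0,0.58],8.7],
    [[-27,-35,-1.7],[0,0,0.68],8.7],
    [[-31,-40,-1.7],[0,0,0.78],8.7],
    [[-35,-46,-1.7],[0,0,0.88],8.7],
    [[-39,-52,-1.7],[0,0,0.96],8.7],
    [[-43,-57,-1.7],[0,0,1.018],8.7]
  ]
}}

```text
t: 1.1
position: [0.3737, 0.1219, 0.2389]
tool_rot: [2.022, 2.404, -0.002]
force: [1.4, -0.3, -0.0]
width: 0.0871
```

```bash
python3 go.py .4493 -.148 .17 10
```

```text
shift cm [-27.88, 2.83, 6.91] turn [-0.001, 0.001, -0.002] dist 28.9 deg 0.1
t 1.1 pos [0.3737 0.1219 0.2389] jawdeg 9.9 q [-0.76 -0.27  0.31  2.01  0.08  1.39 -0.3 ] F [ 1.4 -0.3 -0. ] w 0.0871
```

Request:
{"method": "play_rows", "body": {
  "rows": [
    [[-5,2.8,0],[0,0,0],8.7],
    [[-9,2.8,0],[0,0,0],8.7],
    [[-14,2.8,1],[0,0,0],8.7],
    [[-19,2.8,2],[0,0,0],8.7],
    [[-24,2.8,3],[0,0,0],8.7],
    [[-27.9,2.8,4],[0,0,0],8.7],
    [[-27.9,2.8,5],[0,0,0],8.7],
    [[-27.9,2.8,6],[0,0,0],8.7],
    [[-27.9,2.8,6.9],[0,0,0],8.7],
    [[-27.9,2.8,6.9],[0,0,0],8.7]
  ]
}}

```text
t: 2.1
position: [0.4481, -0.1464, 0.1686]
tool_rot: [-2.017, -2.406, 0.004]
force: [0.1, 1.2, 0.1]
width: 0.0871
```

```bash
python3 go.py .4493 -.148 .118 10
python3 - <<'E'
from h import *
a=robot.camera("top");b=robot.camera("side");cv2.imwrite("pics/top1.png",a);cv2.imwrite("pics/side1.png",b)
a=cv2.resize(a[170:270,320:440],None,fx=3.3,fy=3.3,interpolation=2);b=cv2.resize(b[170:290,290:410],None,fx=3.3,fy=3.3,interpolation=2)
a=cv2.copyMakeBorder(a,0,b.shape[0]-a.shape[0],0,0,0);cv2.imwrite("pics/v1.png",np.hstack([a,b]))
s=robot.read_state();print(proj("top",s["position"]),proj("side",s["position"]))
E
```

```text
shift cm [-0.17, 0.1, 5.06] turn [-0.003, 0.0, 0.001] dist 5.1 deg 0.2
t 2.1 pos [ 0.4481 -0.1464  0.1686] jawdeg 10.0 q [-0.55 -0.06  0.79  1.97  0.05  1.22  0.4 ] F [0.1 1.2 0.1] w 0.0871
[[384.94015603 220.73136141]] [[355.95851955 194.50606156]]
```

View pics/v1.png

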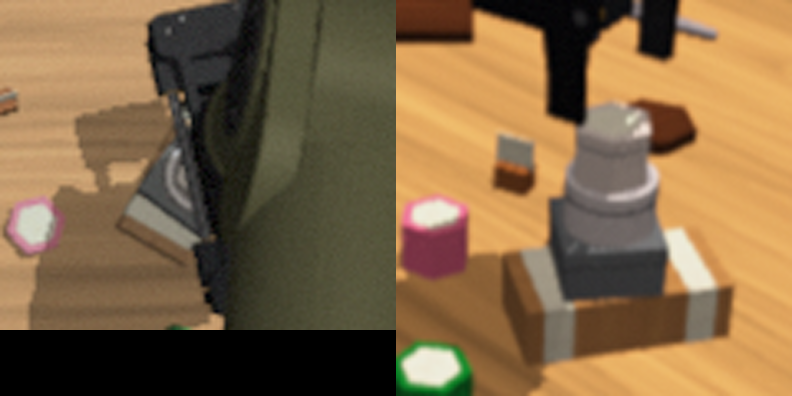

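Request:
{"method": "play_rows", "body": {
  "rows": [
    [[-0.1,0.1,2],[0,0,0],8.7],
    [[-0.15,0.1,4],[0,0,0],8.7],
    [[-0.15,0.1,5],[0,0,0],8.7],
    [[-0.15,0.1,5.05],[0,0,0],8.7],
    [[-0.15,0.1,5.05],[0,0,0],5.5],
    [[-0.15,0.1,5.05],[0,0,0],4.8],
    [[-0.15,0.1,5.05],[0,0,0],4.4],
    [[-0.15,0.1,5.05],[0,0,0],4.0],
    [[-0.15,0.1,5.05],[0,0,0],4.0],
    [[-0.15,0.1,5.05],[0,0,0],4.0]
  ],
  "force": 12
}}

```text
t: 3.2
position: [0.4504, -0.1484, 0.1197]
tool_rot: [2.019, 2.407, -0.002]
force: [0.9, 0.8, -0.7]
width: 0.0474
```

```bash
python3 go.py .4493 -.148 .24 10
```

```text
shift cm [0.05, -0.11, -12.03] turn [-0.001, 0.001, 0.0] dist 12.0 deg 0.1
t 3.2 pos [ 0.4504 -0.1484  0.1197] jawdeg 10.0 q [-0.54  0.01  0.82  2.03 -0.01  1.11  0.45] F [ 0.9  0.8 -0.7] w 0.0474
```

Request:
{"method": "play_rows", "body": {
  "rows": [
    [[0,0,0],[0,0,0],4.0],
    [[0,0,0],[0,0,0],4.0],
    [[0,0,0],[0,0,0],4.0]
  ]
}}

```text
t: 3.5
position: [0.4503, -0.1484, 0.1196]
tool_rot: [-2.019, -2.407, 0.002]
force: [-0.6, -0.0, 0.9]
width: 0.0421
```

```bash
python3 go.py .4493 -.148 .24 10;python3 - <<'E'
from h import *
b=robot.camera("side");cv2.imwrite("pics/side2.png",b)
cv2.imwrite("pics/v2.png",cv2.resize(b[170:290,290:410],None,fx=5,fy=5,interpolation=2))
E
```

```text
shift cm [0.05, -0.1, -12.04] turn [-0.001, 0.001, 0.0] dist 12.0 deg 0.1
t 3.5 pos [ 0.4503 -0.1484  0.1196] jawdeg 10.0 q [-0.54  0.01  0.82  2.03 -0.01  1.11  0.45] F [-0.6 -0.   0.9] w 0.0421
```

View pics/v2.png

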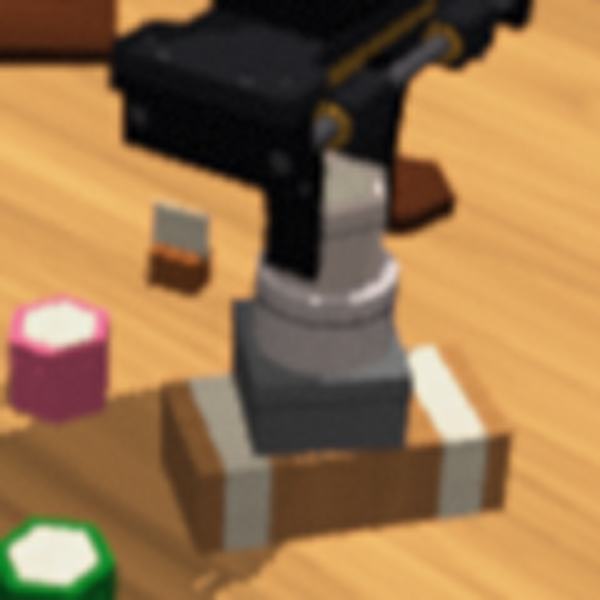

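Request:
{"method": "play_rows", "body": {
  "rows": [
    [[0,0,-0.5],[0,0,0],4.0],
    [[0,0,-1.5],[0,0,0],4.0],
    [[0,0,-3],[0,0,0],4.0],
    [[0,0,-5],[0,0,0],4.0],
    [[0,0,-7],[0,0,0],4.0]
  ],
  "force": 15
}}

```text
t: 4.05
position: [0.4503, -0.1485, 0.191]
tool_rot: [2.019, 2.406, -0.002]
force: [1.8, -0.3, -1.0]
width: 0.0422
```

```bash
python3 go.py .6535 -.0157 .10 25
```

```text
shift cm [9.56, 22.32, 9.08] turn [-0.001, 0.001, -0.262] dist 25.9 deg 15.0
t 4.05 pos [ 0.4503 -0.1485  0.191 ] jawdeg 10.0 q [-0.56 -0.08  0.79  1.94  0.06  1.26  0.39] F [ 1.8 -0.3 -1. ] w 0.0422
```

Request:
{"method": "play_rows", "body": {
  "rows": [
    [[0.4,0.9,0],[0,0,0],4.0],
    [[1.5,3.5,0],[0,0,-0.03],4.0],
    [[2.8,6.5,0],[0,0,-0.08],4.0],
    [[4.2,9.8,0.5],[0,0,-0.14],4.0],
    [[5.6,13.1,1.5],[0,0,-0.2],4.0],
    [[7.0,16.4,3],[0,0,-0.26],4.0],
    [[8.2,19.1,5],[0,0,-0.262],4.0],
    [[9.1,21.2,7],[0,0,-0.262],4.0],
    [[9.56,22.3,8.6],[0,0,-0.262],4.0],
    [[9.56,22.3,9.1],[0,0,-0.262],4.0]
  ]
}}

```text
t: 5.05
position: [0.653, -0.0129, 0.0959]
tool_rot: [-1.681, -2.65, 0.006]
force: [-0.9, 0.6, -1.7]
width: 0.0419
```

Request:
{"method": "play_rows", "body": {
  "rows": [
    [[0,0,0],[0,0,0],4.0],
    [[0,0,0],[0,0,0],4.0]
  ]
}}

```text
t: 5.25
position: [0.6524, -0.0131, 0.0957]
tool_rot: [-1.682, -2.649, 0.007]
force: [0.0, -0.8, -1.0]
width: 0.042
```

```bash
python3 go.py .6535 -.0157 .03 25
python3 - <<'E'
from h import *
a=robot.camera("top");b=robot.camera("side");cv2.imwrite("pics/top3.png",a);cv2.imwrite("pics/side3.png",b)
a=cv2.resize(a[110:200,280:380],None,fx=4,fy=4,interpolation=2);b=cv2.resize(b[150:270,310:410],None,fx=4,fy=4,interpolation=2)
a=cv2.copyMakeBorder(a,0,b.shape[0]-a.shape[0],0,0,0);cv2.imwrite("pics/v3.png",np.hstack([a,b]))
E
```

```text
shift cm [-0.29, 0.02, 6.56] turn [-0.006, -0.001, 0.003] dist 6.6 deg 0.4
t 5.25 pos [ 0.6524 -0.0131  0.0957] jawdeg 25.2 q [-0.53  0.48  0.67  1.61 -0.32  1.17  0.65] F [ 0.  -0.8 -1. ] w 0.042
```

View pics/v3.png

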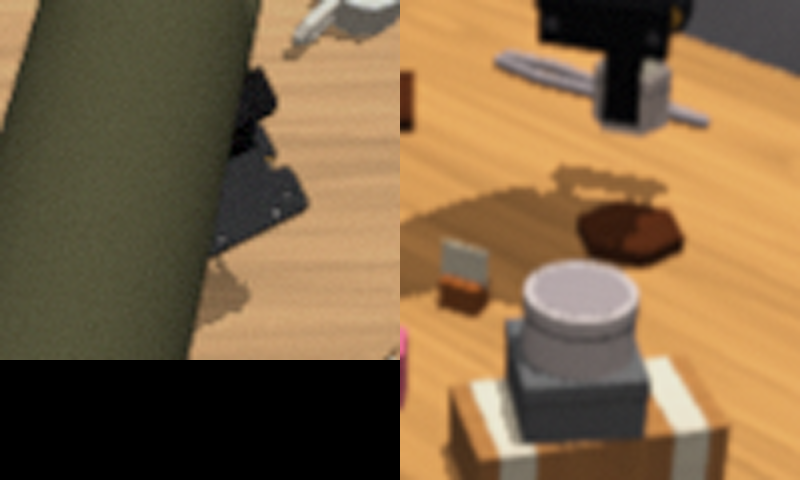

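Request:
{"method": "play_rows", "body": {
  "rows": [
    [[-0.2,0,1.5],[0,0,0],4.0],
    [[-0.3,0,3.5],[0,0,0],4.0],
    [[-0.3,0,5.5],[0,0,0],4.0],
    [[-0.3,0,6.4],[0,0,0],4.0],
    [[-0.3,0,6.6],[0,0,0],4.0],
    [[-0.3,0,6.6],[0,0,0],4.0]
  ]
}}

```text
t: 5.95
position: [0.6543, -0.0166, 0.0311]
tool_rot: [-1.684, -2.65, 0.004]
force: [0.2, -0.2, -0.9]
width: 0.0422
```

```bash
python3 go.py .6535 -.0157 .0225 25
python3 - <<'E'
from st import *
a=robot.camera("top");b=robot.camera("side");cv2.imwrite("pics/top4.png",a);cv2.imwrite("pics/side4.png",b)
p=robot.read_state()["position"]
it=[(prism("hex",.062,.6535,-.0157,55,0,.012),(0,255,255)),(prism("hex",.042,p[0],p[1],-5,p[2]-.0096,p[2]-.0096+.036),(0,0,255))]
overlay("side",b,it,340,180,60,50,10,"pics/v4.png")
E
```

```text
shift cm [0.11, -0.03, 0.86] turn [-0.004, -0.0, 0.002] dist 0.9 deg 0.2
t 5.95 pos [ 0.6543 -0.0166  0.0311] jawdeg 25.1 q [-0.5   0.55  0.64  1.65 -0.37  1.06  0.69] F [ 0.2 -0.2 -0.9] w 0.0422
```

View pics/v4.png

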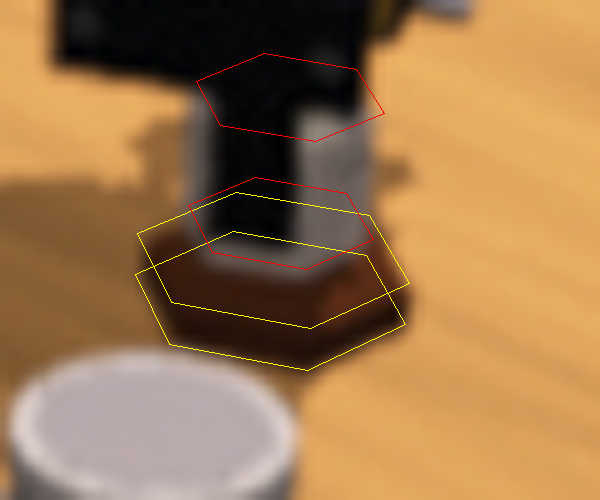

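Request:
{"method": "play_rows", "body": {
  "rows": [
    [[0.05,0,0.4],[0,0,0],4.0],
    [[0.1,0,0.7],[0,0,0],4.0],
    [[0.1,0,0.88],[0,0,0],4.0],
    [[0.1,0,0.92],[0,0,0],4.0],
    [[0.1,0,0.92],[0,0,0],4.0],
    [[0.1,0,0.92],[0,0,0],4.6],
    [[0.1,0,0.92],[0,0,0],5.4],
    [[0.1,0,0.92],[0,0,0],6.5],
    [[0.1,0,0.92],[0,0,0],7],
    [[0.1,0,0.92],[0,0,0],7]
  ]
}}

```text
t: 7.05
position: [0.6546, -0.0156, 0.0228]
tool_rot: [-1.684, -2.651, 0.003]
force: [-0.0, 0.2, -1.1]
width: 0.0671
```

```bash
python3 go.py .6535 -.0157 .16 25
python3 - <<'E'
from st import *
b=robot.camera("side");cv2.imwrite("pics/side5.png",b)
it=[]
overlay("side",b,it,320,160,80,80,6,"pics/v5.png")
E
```

```text
shift cm [0.03, -0.13, -13.72] turn [-0.002, 0.0, 0.003] dist 13.7 deg 0.2
t 7.05 pos [ 0.6546 -0.0156  0.0228] jawdeg 25.1 q [-0.5   0.56  0.64  1.66 -0.37  1.05  0.69] F [-0.   0.2 -1.1] w 0.0671
```

View pics/v5.png

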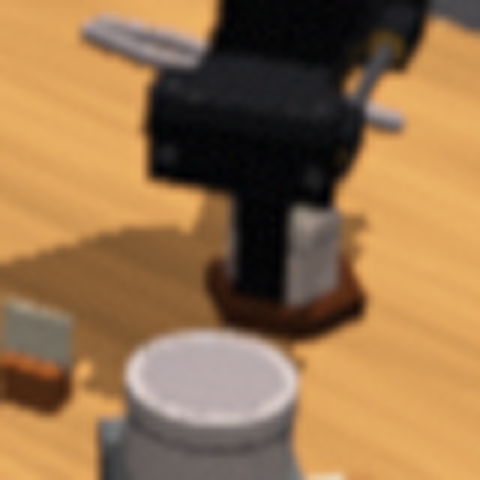

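Request:
{"method": "play_rows", "body": {
  "rows": [
    [[0,0,-1],[0,0,0],7],
    [[0,0,-4],[0,0,0],7.5],
    [[0,0,-8],[0,0,0],8.7],
    [[0,0,-13],[0,0,0],8.7],
    [[-2,2,-17],[0,0,0],8.7]
  ]
}}

```text
t: 7.6
position: [0.6803, -0.0238, 0.1967]
tool_rot: [-1.682, -2.651, -0.001]
force: [1.0, -0.4, -0.0]
width: 0.0852
```

```bash
python3 go.py .5 .22 .22 0
```

```text
shift cm [29.74, -5.92, -2.27] turn [-0.001, -0.002, 0.44] dist 30.4 deg 25.2
t 7.6 pos [ 0.6803 -0.0238  0.1967] jawdeg 25.2 q [-0.51  0.46  0.7   1.42 -0.3   1.36  0.64] F [ 1.  -0.4 -0. ] w 0.0852
```

Request:
{"method": "play_rows", "body": {
  "rows": [
    [[4,0,-2],[0,0,0.1],8.7],
    [[9,-1,-2],[0,0,0.2],8.7],
    [[14,-2,-2],[0,0,0.3],8.7],
    [[19,-3,-2],[0,0,0.4],8.7],
    [[24,-4,-2],[0,0,0.44],8.7],
    [[29,-5,-2],[0,0,0.44],8.7],
    [[29.7,-6,-2],[0,0,0.44],8.7]
  ]
}}

```text
t: 8.3
position: [0.4958, 0.226, 0.2178]
tool_rot: [-2.207, -2.228, -0.003]
force: [-0.6, 0.6, -0.8]
width: 0.087
```

Run:
```python
from st import *
a=robot.camera("top");b=robot.camera("side");cv2.imwrite("pics/top6.png",a);cv2.imwrite("pics/side6.png",b)
it=[(prism("hex",.062,.6535,-.0157,55,0,.012),(0,255,255)),(prism("hex",.042,.6545,-.0157,-5,.012,.048),(0,0,255))]+stack((.4515,-.148,-32.5),(.4465,-.146,-37.5),(.450,-.147),(0,0,0))[:3]
overlay("side",b,it,310,170,95,100,6,"pics/v6.png")
overlay("top",a,it,295,130,110,120,5,"pics/v6t.png")
```

```text
(no output)
```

View pics/v6.png

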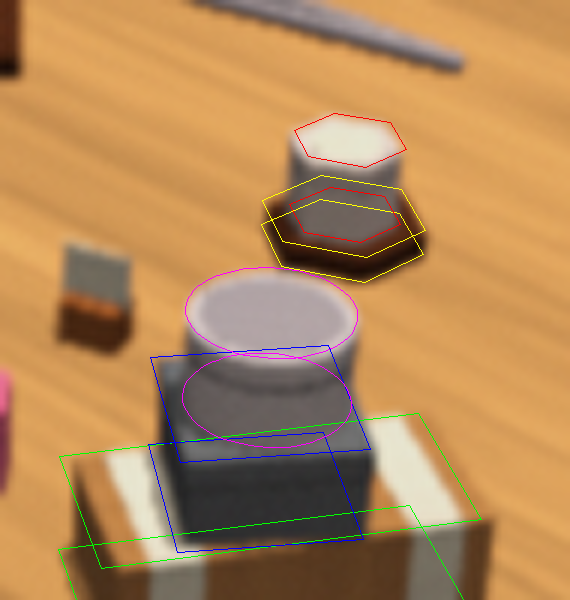

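View pics/v6t.png

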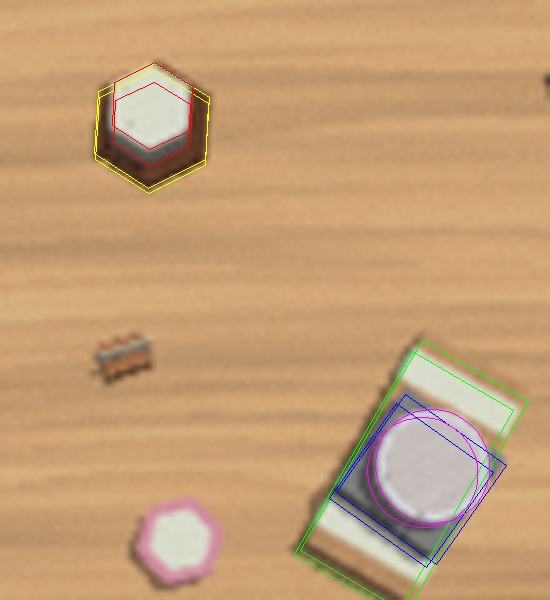

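```bash
python3 go.py .4495 -.147 .15 0
```

```text
shift cm [-36.9, -4.98, 6.67] turn [-0.002, -0.004, 0.006] dist 37.8 deg 0.4
t 8.4 pos [0.4972 0.2221 0.218 ] jawdeg 0.3 q [-1.11  0.11  0.69  1.74 -0.07  1.32 -0.39] F [ 0.4 -0.2  0.6] w 0.0873
```

Request:
{"method": "play_rows", "body": {
  "rows": [
    [[-4,-0.5,0],[0,0,0],8.7],
    [[-9,-1.2,0],[0,0,0],8.7],
    [[-14,-1.9,0],[0,0,0],8.7],
    [[-19,-2.6,0],[0,0,0],8.7],
    [[-24,-3.3,0],[0,0,0],8.7],
    [[-29,-4,1],[0,0,0],8.7],
    [[-34,-4.7,3],[0,0,0],8.7],
    [[-36.9,-5,5],[0,0,0],8.7],
    [[-36.9,-5,6.6],[0,0,0],8.7],
    [[-36.9,-5,6.6],[0,0,0],8.7]
  ]
}}

```text
t: 9.4
position: [0.4474, -0.1497, 0.1496]
tool_rot: [-2.218, -2.217, 0.001]
force: [-0.1, 0.2, 1.1]
width: 0.087
```

```bash
python3 go.py .4495 -.147 .083 0
```

```text
shift cm [0.25, 0.24, 6.66] turn [-0.005, -0.003, -0.0] dist 6.7 deg 0.3
t 9.4 pos [ 0.4474 -0.1497  0.1496] jawdeg -0.0 q [-0.85 -0.07  1.1   2.    0.07  1.18  0.22] F [-0.1  0.2  1.1] w 0.087
```

Request:
{"method": "play_rows", "body": {
  "rows": [
    [[0.2,0.2,2],[0,0,0],8.7],
    [[0.25,0.24,4.5],[0,0,0],8.7],
    [[0.25,0.24,6],[0,0,0],8.7],
    [[0.25,0.24,6.6],[0,0,0],8],
    [[0.25,0.24,6.65],[0,0,0],7],
    [[0.25,0.24,6.65],[0,0,0],5.3],
    [[0.25,0.24,6.65],[0,0,0],5.3],
    [[0.25,0.24,6.65],[0,0,0],5.3],
    [[0.25,0.24,6.65],[0,0,0],5.3],
    [[0.25,0.24,6.65],[0,0,0],5.3]
  ]
}}

```text
t: 10.4
position: [0.4501, -0.147, 0.0838]
tool_rot: [-2.218, -2.218, -0.0]
force: [-0.0, 0.8, 4.3]
width: 0.056
```

```bash
python3 go.py .4495 -.147 .18 0;python3 - <<'E'
from h import *
b=robot.camera("side");cv2.imwrite("pics/side7.png",b)
cv2.imwrite("pics/v7.png",cv2.resize(b[170:290,290:410],None,fx=4,fy=4,interpolation=2))
E
```

```text
shift cm [0.04, -0.1, -9.62] turn [-0.003, -0.004, -0.0] dist 9.6 deg 0.3
t 10.4 pos [ 0.4501 -0.147   0.0838] jawdeg -0.0 q [-0.81  0.11  1.14  2.07 -0.12  1.04  0.38] F [-0.   0.8  4.3] w 0.056
```

View pics/v7.png

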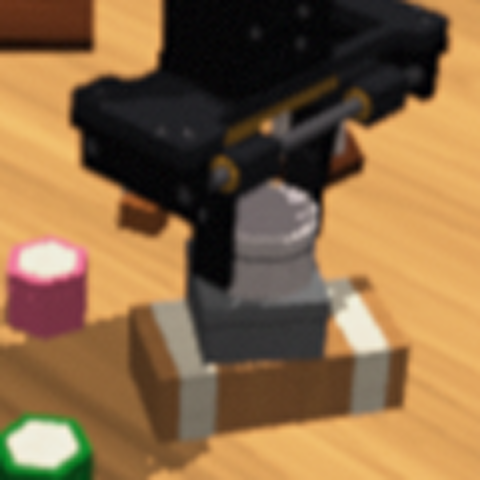

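Request:
{"method": "play_rows", "body": {
  "rows": [
    [[0,0,-0.4],[0,0,0],5.3],
    [[0,0,-1.5],[0,0,0],5.3],
    [[0,0,-3],[0,0,0],5.3],
    [[0,0,-5],[0,0,0],5.3],
    [[0,0,-7],[0,0,0],5.3]
  ],
  "force": 20
}}

```text
t: 10.95
position: [0.4495, -0.1474, 0.154]
tool_rot: [-2.218, -2.217, 0.002]
force: [-0.1, 0.1, -1.6]
width: 0.0556
```

```bash
python3 go.py .4315 .139 .10 0
```

```text
shift cm [28.62, -1.8, 5.5] turn [-0.005, -0.003, -0.001] dist 29.2 deg 0.3
t 10.95 pos [ 0.4495 -0.1474  0.154 ] jawdeg -0.0 q [-0.88 -0.08  1.12  1.99  0.07  1.19  0.21] F [-0.1  0.1 -1.6] w 0.0556
```

Request:
{"method": "play_rows", "body": {
  "rows": [
    [[1,0,0],[0,0,0],5.3],
    [[3.5,-0.2,0],[0,0,0],5.3],
    [[7,-0.4,0],[0,0,0],5.3],
    [[11,-0.7,0],[0,0,0],5.3],
    [[15,-0.9,0],[0,0,0],5.3],
    [[19,-1.2,0.5],[0,0,0],5.3],
    [[22.5,-1.4,2],[0,0,0],5.3],
    [[25.5,-1.6,3.5],[0,0,0],5.3],
    [[27.5,-1.8,4.5],[0,0,0],5.3],
    [[28.6,-1.8,5.4],[0,0,0],5.3]
  ]
}}

```text
t: 11.95
position: [0.4308, 0.14, 0.1002]
tool_rot: [-2.216, -2.219, 0.003]
force: [-0.2, -0.3, -1.4]
width: 0.0555
```

```bash
python3 go.py .4315 .139 .03 0
python3 - <<'E'
from st import *
b=robot.camera("side");cv2.imwrite("pics/side8.png",b)
it=[(prism("round",.076,.4315,.139,0,0,.012),(0,255,255))]
overlay("side",b,it,220,150,140,120,5,"pics/v8.png")
E
```

```text
shift cm [-0.12, 0.11, 7.02] turn [-0.006, -0.003, 0.001] dist 7.0 deg 0.4
t 11.95 pos [0.4308 0.14   0.1002] jawdeg 0.1 q [-1.1  -0.02  0.73  2.09  0.01  1.07 -0.37] F [-0.2 -0.3 -1.4] w 0.0555
```

View pics/v8.png

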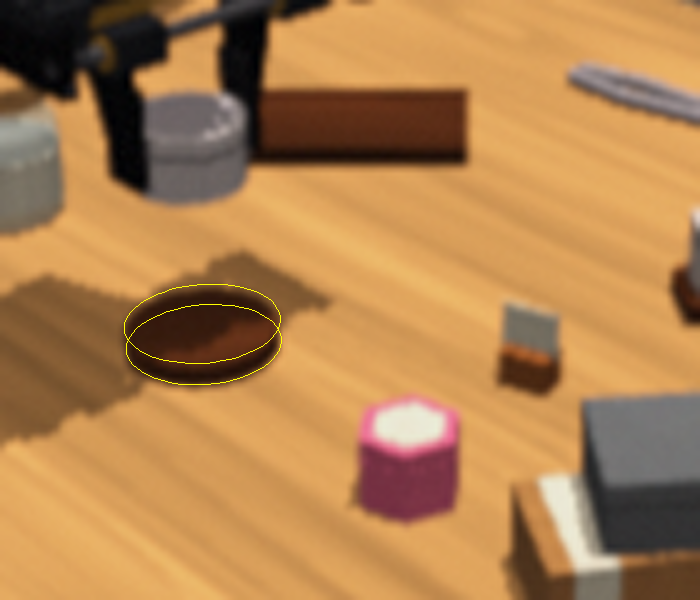

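Request:
{"method": "play_rows", "body": {
  "rows": [
    [[-0.1,0.1,1.5],[0,0,0],5.3],
    [[-0.1,0.1,3.5],[0,0,0],5.3],
    [[-0.1,0.1,5.5],[0,0,0],5.3],
    [[-0.1,0.1,6.8],[0,0,0],5.3],
    [[-0.1,0.1,7],[0,0,0],5.3],
    [[-0.1,0.1,7],[0,0,0],5.3]
  ]
}}

```text
t: 12.6
position: [0.4312, 0.1391, 0.0293]
tool_rot: [-2.216, -2.219, 0.006]
force: [0.5, -0.6, -1.5]
width: 0.0557
```

```bash
python3 go.py .4315 .139 .0205 0
python3 - <<'E'
from st import *
a=robot.camera("top");b=robot.camera("side");cv2.imwrite("pics/side9.png",b);cv2.imwrite("pics/top9.png",a)
p=robot.read_state()["position"]
it=[(prism("round",.076,.4315,.139,0,0,.012),(0,255,255)),(prism("round",.056,p[0],p[1],0,p[2]-.0078,p[2]+.0262),(0,0,255))]
overlay("side",b,it,235,185,50,50,8,"pics/_a.png")
overlay("top",a,it,245,210,50,50,8,"pics/_b.png")
cv2.imwrite("pics/v9.png",np.hstack([cv2.imread("pics/_a.png"),cv2.imread("pics/_b.png")]))
E
```

```text
shift cm [-0.01, 0.04, 0.88] turn [-0.007, -0.001, 0.001] dist 0.9 deg 0.4
t 12.6 pos [0.4312 0.1391 0.0293] jawdeg 0.1 q [-1.07  0.12  0.74  2.15 -0.11  0.91 -0.26] F [ 0.5 -0.6 -1.5] w 0.0557
```

View pics/v9.png

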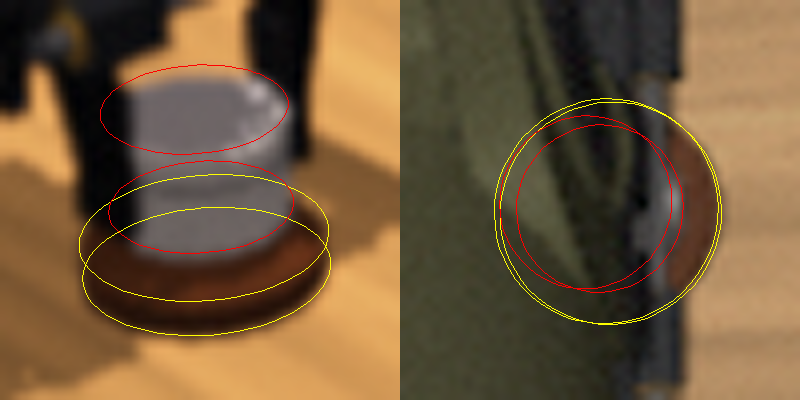

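Request:
{"method": "play_rows", "body": {
  "rows": [
    [[0,0,0.4],[0,0,0],5.3],
    [[0,0,0.7],[0,0,0],5.3],
    [[0,0,0.85],[0,0,0],5.3],
    [[0,0,0.9],[0,0,0],5.3],
    [[0,0,0.9],[0,0,0],5.3]
  ]
}}

```text
t: 13.2
position: [0.4316, 0.1398, 0.0209]
tool_rot: [-2.216, -2.219, 0.003]
force: [0.0, -0.4, -1.7]
width: 0.0556
```

```bash
python3 go.py .4315 .139 .0195 0
python3 - <<'E'
from st import *
b=robot.camera("side");cv2.imwrite("pics/side10.png",b)
p=robot.read_state()["position"]
it=[(prism("round",.076,.4315,.139,0,0,.012),(0,255,255)),(prism("round",.056,.4315,.139,0,.012,.046),(0,0,255))]
overlay("side",b,it,235,185,50,50,10,"pics/v10.png")
E
```

```text
shift cm [-0.08, -0.01, 0.14] turn [-0.005, -0.003, 0.002] dist 0.2 deg 0.4
t 13.2 pos [0.4316 0.1398 0.0209] jawdeg 0.1 q [-1.06  0.14  0.74  2.16 -0.13  0.89 -0.25] F [ 0.  -0.4 -1.7] w 0.0556
```

View pics/v10.png

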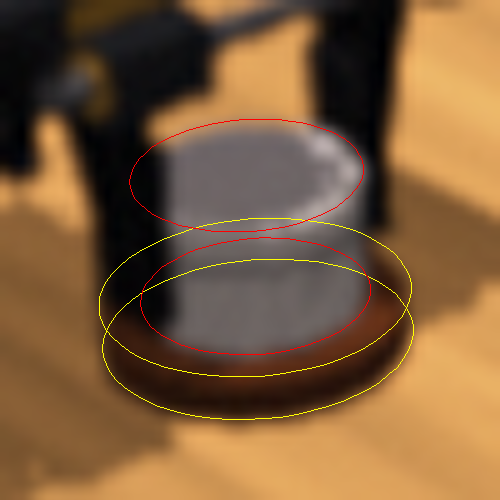

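Request:
{"method": "play_rows", "body": {
  "rows": [
    [[-0.05,0,0.1],[0,0,0],5.3],
    [[-0.05,0,0.12],[0,0,0],5.3],
    [[-0.05,0,0.12],[0,0,0],5.8],
    [[-0.05,0,0.12],[0,0,0],6.4],
    [[-0.05,0,0.12],[0,0,0],7.2],
    [[-0.05,0,0.12],[0,0,0],8],
    [[-0.05,0,0.12],[0,0,0],8.7],
    [[-0.05,0,-2],[0,0,0],8.7],
    [[-0.05,0,-6],[0,0,0],8.7],
    [[-0.05,0,-11],[0,0,0],8.7]
  ]
}}

```text
t: 14.25
position: [0.4307, 0.1381, 0.1309]
tool_rot: [-2.216, -2.219, 0.01]
force: [0.8, 1.1, -0.2]
width: 0.0868
```

```bash
python3 go.py .5 .22 .20 0
python3 - <<'E'
from st import *
b=robot.camera("side");cv2.imwrite("pics/side11.png",b)
p=robot.read_state()["position"]
it=[(prism("round",.076,.4315,.139,0,0,.012),(0,255,255)),(prism("round",.056,.4315,.139,0,.012,.046),(0,0,255))]
overlay("side",b,it,235,185,50,50,10,"pics/v11.png")
E
```

```text
shift cm [8.18, 6.88, -6.97] turn [-0.008, 0.0, 0.001] dist 12.8 deg 0.5
t 14.25 pos [0.4307 0.1381 0.1309] jawdeg 0.1 q [-1.12 -0.06  0.74  2.05  0.04  1.14 -0.4 ] F [ 0.8  1.1 -0.2] w 0.0868
```

View pics/v11.png

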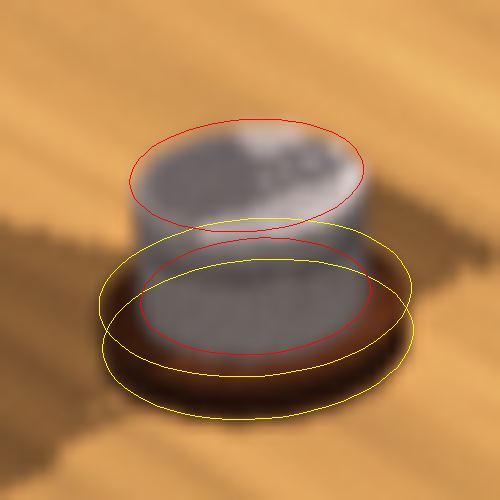

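```bash
cat > run2.py <<'E'
from ef import *
from st import *
a=robot.camera("top");cv2.imwrite("pics/top12.png",a)
b=robot.camera("side");cv2.imwrite("pics/side12.png",b)
G=grads("12")
S={"top":ring(4,4),"side":ring(4,4)+[(2,3),(2,6),(3,7)]}
for cams in (("top",),("side",),("top","side")):
    r=fitedges(G,"rect",(.062,.062),.04,.076,S,(.448,-.148,-36),cams);print("sq",cams,np.round(r,4))
    C={"top":[(4,5),(4,7),(7,6),(5,6)],"side":[(4,7),(6,7),(2,3),(7,3),(6,5)]}
    c=fitedges(G,"rect",(.13,.064),0,.04,C,(.452,-.149,-32),cams);print("ca",cams,np.round(c,4))
it=[(prism("rect",(.062,.062),*r[:3],.04,.076),(255,0,0)),(prism("rect",(.13,.064),*c[:3],0,.04),(0,255,0))]
overlay("side",b,it,315,205,80,80,5,"pics/_b.png")
overlay("top",a,it,340,185,80,80,5,"pics/_a.png")
cv2.imwrite("pics/v12.png",np.hstack([cv2.imread("pics/_a.png"),cv2.imread("pics/_b.png")]))
E
python3 run2.py
```

```text
sq ('top',) [ 4.5120000e-01 -1.4750000e-01 -3.8044900e+01 -4.4477737e+03]
ca ('top',) [ 4.4850000e-01 -1.4710000e-01 -3.2469000e+01 -6.6165646e+03]
sq ('side',) [ 4.4730000e-01 -1.4660000e-01 -3.9122500e+01 -4.9131441e+03]
ca ('side',) [ 4.4870000e-01 -1.4440000e-01 -3.2756200e+01 -7.4555251e+03]
sq ('top', 'side') [ 4.4670000e-01 -1.4500000e-01 -3.8267600e+01 -4.5070899e+03]
ca ('top', 'side') [ 4.4950000e-01 -1.4450000e-01 -3.2976900e+01 -6.9627831e+03]
```

View pics/v12.png

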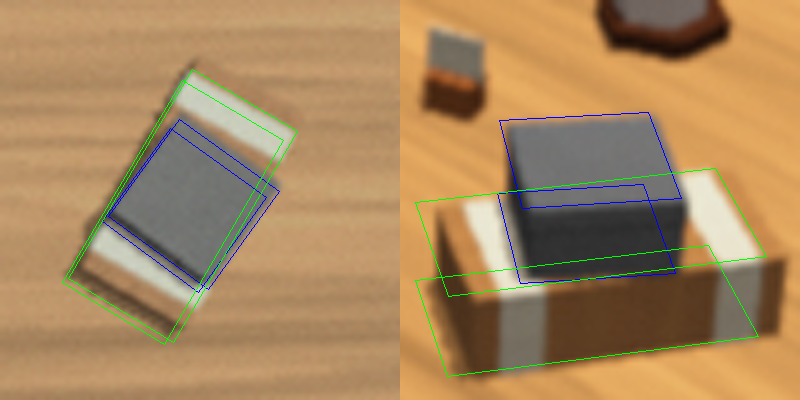

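```bash
cat > iou.py <<'E'
from fit import *
def iou_fit(n,im,kind,a,z0,z1,x0,fmask,S=6,W=40):
    P=poly(kind,a);c=proj(n,[[x0[0],x0[1],(z0+z1)/2]])[0];u0,v0=int(c[0])-W,int(c[1])-W
    sub=cv2.resize(im[v0:v0+2*W,u0:u0+2*W],None,fx=S,fy=S,interpolation=cv2.INTER_CUBIC)
    m=fmask(sub).astype(np.uint8);m=cv2.morphologyEx(m,cv2.MORPH_OPEN,np.ones((9,9)))
    nl,lab,st,_=cv2.connectedComponentsWithStats(m);l=lab[W*S,W*S];m=(lab==(l if l else 1+np.argmax(st[1:,4])))
    def hull(x):
        h=proj(n,verts(P,x[0]/100,x[1]/100,np.radians(x[2]*10),z0,z1))
        return cv2.convexHull(((h-[u0,v0]+.5)*S-.5).astype(np.float32)).round().astype(np.int32)
    def cost(x):
        r=np.zeros(m.shape,np.uint8);cv2.fillPoly(r,[hull(x)],1);r=r>0
        return 1-(r&m).sum()/(r|m).sum()
    best=None
    for dy in (-10,-5,0,5,10):
        s=np.array([x0[0]*100,x0[1]*100,(x0[2]+dy)/10])
        r=minimize(cost,s,method="Nelder-Mead",options=dict(initial_simplex=s+np.array([[0,0,0],[.6,0,0],[0,.6,0],[0,0,.6]])))
        if best is None or r.fun<best.fun:best=r
    o=sub.copy();cv2.polylines(o,[hull(best.x)],True,(0,0,255),1)
    cs,_=cv2.findContours(m.astype(np.uint8),0,1);cv2.drawContours(o,cs,-1,(0,255,0),1)
    return best.x*[.01,.01,10],best.fun,o
E
python3 - <<'E'
from iou import *
def grey(s):
    h=cv2.cvtColor(s,cv2.COLOR_BGR2HSV);return (h[:,:,1]<65)&(h[:,:,2]<128)
def pale(s):
    h=cv2.cvtColor(s,cv2.COLOR_BGR2HSV);return (h[:,:,1]<60)&(h[:,:,2]>140)
o=[]
for n in I:
    im=cv2.imread(f"pics/{n}12.png");x,f,p=iou_fit(n,im,"rect",(.062,.062),.04,.076,(.448,-.148,-37),grey);print(n,np.round(x,4),f);o.append(cv2.resize(p,(400,400)))
cv2.imwrite("pics/v13.png",np.hstack(o))
E
```

```text
side [  0.4493  -0.1461 -43.1299] 0.10851168448021531
top [  0.4497  -0.1449 -38.351 ] 0.03217832331756387
```

View pics/v13.png

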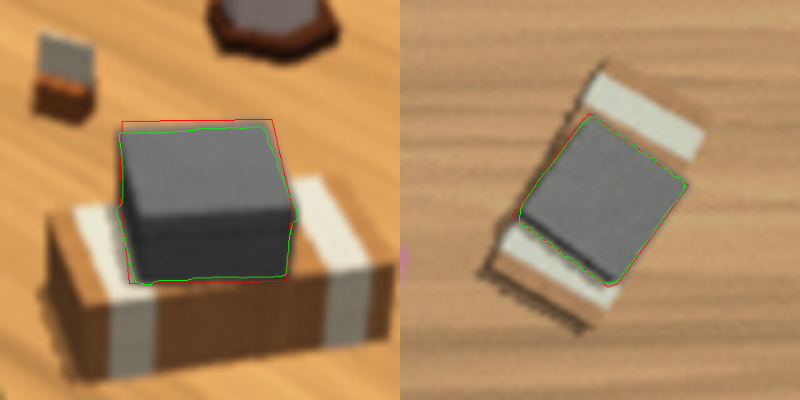

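```bash
python3 go.py .449 -.146 .13 -38
```

```text
shift cm [-28.64, 1.38, 0.2] turn [-0.002, -0.007, 0.665] dist 28.7 deg 38.1
t 14.4 pos [0.4346 0.1403 0.1342] jawdeg 0.1 q [-1.12 -0.07  0.74  2.05  0.04  1.14 -0.4 ] F [-0.8  0.7 -0.8] w 0.0868
```

Request:
{"method": "play_rows", "body": {
  "rows": [
    [[-3,0,-2],[0,0,0.08],8.7],
    [[-7,0.3,-4],[0,0,0.18],8.7],
    [[-11,0.5,-4],[0,0,0.28],8.7],
    [[-15,0.7,-4],[0,0,0.38],8.7],
    [[-19,0.9,-4],[0,0,0.48],8.7],
    [[-23,1.1,-3],[0,0,0.58],8.7],
    [[-27,1.3,-2],[0,0,0.665],8.7],
    [[-28.6,1.4,-1],[0,0,0.665],8.7],
    [[-28.6,1.4,0.2],[0,0,0.665],8.7],
    [[-28.6,1.4,0.2],[0,0,0.665],8.7]
  ]
}}

```text
t: 15.4
position: [0.4472, -0.1447, 0.1277]
tool_rot: [-2.816, -1.373, 0.002]
force: [-0.4, 0.6, 0.8]
width: 0.0872
```

```bash
python3 go.py .449 -.146 .047 -38;  python3 - <<'E'
from st import *
b=robot.camera("side");cv2.imwrite("pics/side14.png",b)
overlay("side",b,[],300,180,110,100,5,"pics/v14.png")
E
```

```text
shift cm [-0.01, 0.29, 8.07] turn [-0.008, -0.003, -0.0] dist 8.1 deg 0.5
t 15.4 pos [ 0.4472 -0.1447  0.1277] jawdeg -38.0 q [-0.84 -0.03  1.11  2.03  0.02  1.13 -0.4 ] F [-0.4  0.6  0.8] w 0.0872
```

View pics/v14.png

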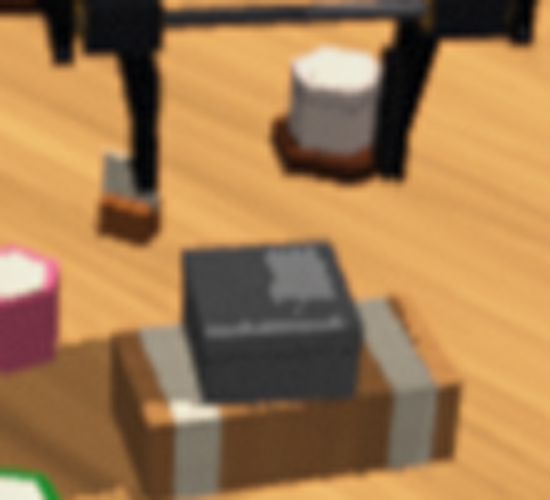

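Request:
{"method": "play_rows", "body": {
  "rows": [
    [[0,0.2,2],[0,0,0],8.7],
    [[0,0.3,5],[0,0,0],8.7],
    [[0,0.3,7],[0,0,0],8.7],
    [[0,0.3,7.9],[0,0,0],8.7],
    [[0,0.3,8.05],[0,0,0],8],
    [[0,0.3,8.05],[0,0,0],7],
    [[0,0.3,8.05],[0,0,0],5.9],
    [[0,0.3,8.05],[0,0,0],5.9],
    [[0,0.3,8.05],[0,0,0],5.9],
    [[0,0.3,8.05],[0,0,0],5.9]
  ]
}}

```text
t: 16.45
position: [0.451, -0.1455, 0.0489]
tool_rot: [-2.816, -1.376, -0.003]
force: [1.0, 0.2, 4.5]
width: 0.0618
```

```bash
python3 go.py .449 -.146 .12 -38;  python3 - <<'E'
from st import *
b=robot.camera("side");cv2.imwrite("pics/side15.png",b)
overlay("side",b,[],300,180,110,100,5,"pics/v15.png")
E
```

```text
shift cm [-0.13, -0.17, -7.11] turn [-0.006, -0.005, 0.001] dist 7.1 deg 0.5
t 16.45 pos [ 0.451  -0.1455  0.0489] jawdeg -37.9 q [-0.75  0.2   1.1   2.1  -0.23  0.97 -0.19] F [1.  0.2 4.5] w 0.0618
```

View pics/v15.png

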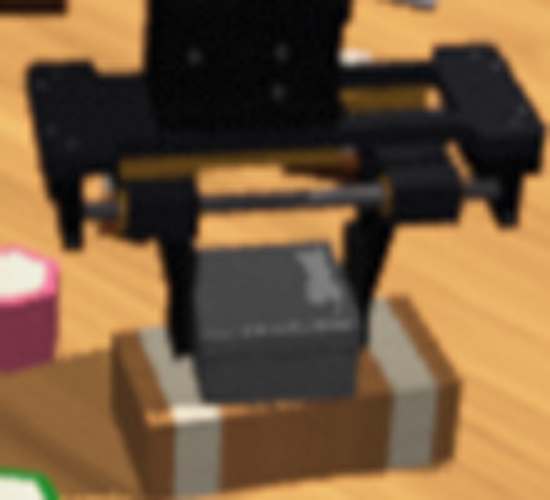

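Request:
{"method": "play_rows", "body": {
  "rows": [
    [[0,0,-0.4],[0,0,0],5.9],
    [[0,0,-1.2],[0,0,0],5.9],
    [[0,0,-2.5],[0,0,0],5.9],
    [[0,0,-4.5],[0,0,0],5.9],
    [[0,0,-7],[0,0,0],5.9],
    [[0,0,-8],[0,0,0],5.9]
  ],
  "force": 25
}}

```text
t: 17.1
position: [0.452, -0.1466, 0.1307]
tool_rot: [-2.816, -1.376, -0.008]
force: [0.4, 0.6, -3.8]
width: 0.0617
```

```bash
python3 go.py .6433 -.289 .08 11.3
```

```text
shift cm [0.49, 23.87, 4.97] turn [-0.001, -0.009, -0.859] dist 24.4 deg 49.2
t 17.1 pos [ 0.452  -0.1466  0.1307] jawdeg -37.9 q [-0.86 -0.02  1.14  2.02  0.01  1.13 -0.39] F [ 0.4  0.6 -3.8] w 0.0617
```

Request:
{"method": "play_rows", "body": {
  "rows": [
    [[0,1,0],[0,0,-0.03],5.9],
    [[0,3,0],[0,0,-0.1],5.9],
    [[0.1,6,0],[0,0,-0.2],5.9],
    [[0.2,9,0],[0,0,-0.3],5.9],
    [[0.3,12,0],[0,0,-0.41],5.9],
    [[0.3,15,0],[0,0,-0.52],5.9],
    [[0.4,18,0.5],[0,0,-0.63],5.9],
    [[0.4,20.5,1.5],[0,0,-0.73],5.9],
    [[0.5,22.8,2.5],[0,0,-0.81],5.9],
    [[0.5,23.9,3.5],[0,0,-0.859],5.9]
  ]
}}

```text
t: 18.1
position: [0.6443, -0.2901, 0.0928]
tool_rot: [-1.986, -2.428, -0.01]
force: [0.2, 0.1, -2.0]
width: 0.0621
```

```bash
python3 go.py .6433 -.289 .03 11.3;  python3 - <<'E'
from st import *
a=robot.camera("top");cv2.imwrite("pics/top16.png",a)
b=robot.camera("side");cv2.imwrite("pics/side16.png",b)
overlay("side",b,[(prism(*PL["sq"]),(0,255,255))],400,180,100,100,4,"pics/_a.png")
overlay("top",a,[(prism(*PL["sq"]),(0,255,255))],370,110,100,100,4,"pics/_b.png")
cv2.imwrite("pics/v16.png",np.hstack([cv2.imread("pics/_a.png"),cv2.imread("pics/_b.png")]))
E
```

```text
shift cm [0.08, -0.09, 6.28] turn [0.002, -0.008, 0.002] dist 6.3 deg 0.5
t 18.1 pos [ 0.6443 -0.2901  0.0928] jawdeg 11.4 q [-0.16  0.64  0.81  1.46 -0.48  1.24  0.91] F [ 0.2  0.1 -2. ] w 0.0621
```

View pics/v16.png

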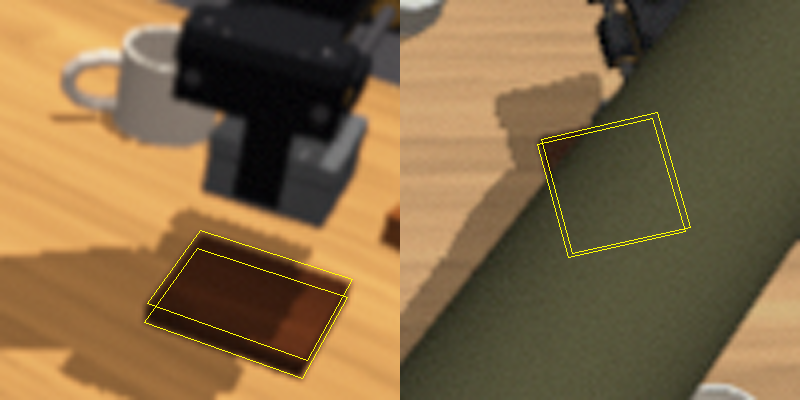

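Request:
{"method": "play_rows", "body": {
  "rows": [
    [[0.08,0,1],[0,0,0],5.9],
    [[0.08,-0.1,2.8],[0,0,0],5.9],
    [[0.08,-0.1,4.8],[0,0,0],5.9],
    [[0.08,-0.1,6.1],[0,0,0],5.9],
    [[0.08,-0.1,6.3],[0,0,0],5.9],
    [[0.08,-0.1,6.3],[0,0,0],5.9]
  ]
}}

```text
t: 18.8
position: [0.6411, -0.2878, 0.0281]
tool_rot: [-1.987, -2.422, -0.008]
force: [-0.6, 0.2, -2.5]
width: 0.0616
```

```bash
python3 go.py .6433 -.289 .0215 11.3;  python3 - <<'E'
from st import *
b=robot.camera("side");cv2.imwrite("pics/side17.png",b)
p=robot.read_state()["position"]
overlay("side",b,[(prism(*PL["sq"]),(0,255,255)),(prism("rect",(.062,.062),p[0],p[1],11.3,p[2]-.0089,p[2]+.0271),(0,0,255))],425,210,70,60,8,"pics/v17.png")
E
```

```text
shift cm [-0.16, 0.2, 0.66] turn [-0.002, -0.01, -0.0] dist 0.7 deg 0.6
t 18.8 pos [ 0.6411 -0.2878  0.0281] jawdeg 11.3 q [-0.15  0.7   0.77  1.52 -0.52  1.15  0.93] F [-0.6  0.2 -2.5] w 0.0616
```

View pics/v17.png

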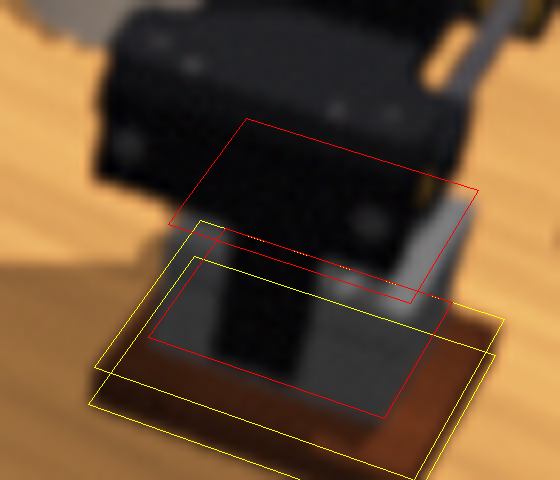

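Request:
{"method": "play_rows", "body": {
  "rows": [
    [[-0.1,0.15,0.3],[0,0,0],5.9],
    [[-0.15,0.2,0.5],[0,0,0],5.9],
    [[-0.15,0.2,0.65],[0,-0.005,0],5.9],
    [[-0.15,0.2,0.68],[0,-0.005,0],5.9],
    [[-0.15,0.2,0.68],[0,-0.005,0],5.9]
  ]
}}

```text
t: 19.35
position: [0.6439, -0.2892, 0.0222]
tool_rot: [-1.99, -2.426, -0.003]
force: [0.7, 1.0, -2.6]
width: 0.0618
```

```bash
python3 go.py .6433 -.289 .0209 11.3;  python3 - <<'E'
from st import *
b=robot.camera("side");cv2.imwrite("pics/side18.png",b)
p=robot.read_state()["position"]
overlay("side",b,[(prism(*PL["sq"]),(0,255,255)),(prism("rect",(.062,.062),.6433,-.289,11.3,.012,.048),(0,0,255))],425,210,70,60,8,"pics/v18.png")
E
```

```text
shift cm [0.03, -0.05, 0.13] turn [-0.001, -0.004, -0.0] dist 0.1 deg 0.3
t 19.35 pos [ 0.6439 -0.2892  0.0222] jawdeg 11.3 q [-0.14  0.71  0.77  1.52 -0.53  1.14  0.93] F [ 0.7  1.  -2.6] w 0.0618
```

View pics/v18.png

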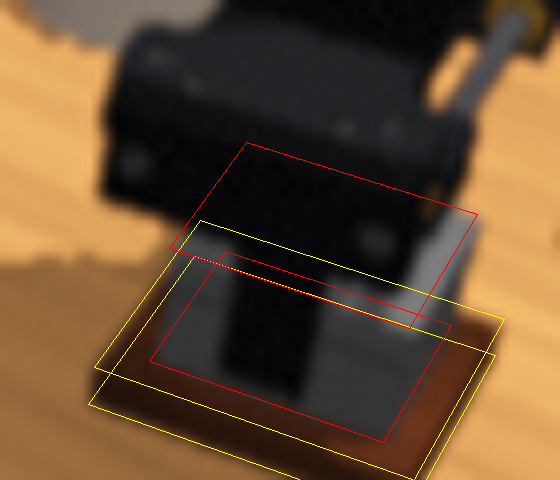

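Request:
{"method": "play_rows", "body": {
  "rows": [
    [[0,0,0.1],[0,0,0],5.9],
    [[0,0,0.15],[0,0,0],5.9],
    [[0,0,0.15],[0,0,0],6.4],
    [[0,0,0.15],[0,0,0],7],
    [[0,0,0.15],[0,0,0],7.8],
    [[0,0,0.15],[0,0,0],8.7],
    [[0,0,0.1],[0,0,0],8.7],
    [[0,0,-2],[0,0,0],8.7],
    [[0,0,-6],[0,0,0],8.7],
    [[0,0,-11],[0,0,0],8.7]
  ]
}}

```text
t: 20.4
position: [0.6427, -0.2888, 0.1313]
tool_rot: [-1.988, -2.423, -0.001]
force: [0.7, -0.1, 0.3]
width: 0.0867
```

```bash
python3 go.py .47 .05 .2 58;  python3 - <<'E'
from st import *
b=robot.camera("side");cv2.imwrite("pics/side19.png",b)
p=robot.read_state()["position"]
overlay("side",b,[(prism(*PL["sq"]),(0,255,255)),(prism("rect",(.062,.062),.6433,-.289,11.3,.012,.048),(0,0,255))],425,210,70,60,8,"pics/v19.png")
E
```

```text
shift cm [36.65, -10.35, -6.59] turn [-0.002, -0.008, -0.816] dist 38.6 deg 46.7
t 20.4 pos [ 0.6427 -0.2888  0.1313] jawdeg 11.3 q [-0.17  0.61  0.83  1.43 -0.46  1.31  0.88] F [ 0.7 -0.1  0.3] w 0.0867
```

View pics/v19.png

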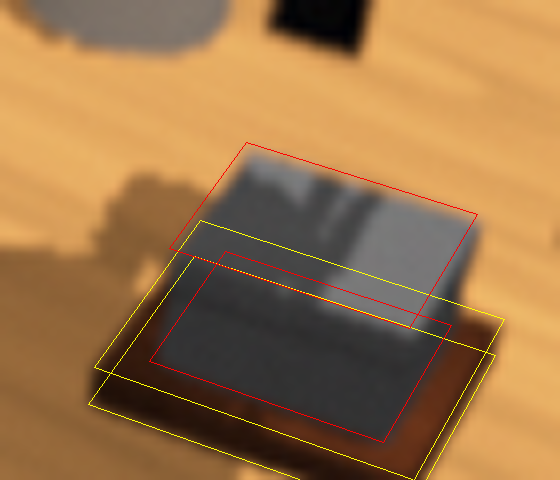

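Request:
{"method": "play_rows", "body": {
  "rows": [
    [[3,-1,-3],[0,0,-0.1],8.7],
    [[7,-2,-6],[0,0,-0.2],8.7],
    [[12,-3.5,-6.5],[0,0,-0.3],8.7],
    [[17,-5,-6.5],[0,0,-0.4],8.7],
    [[22,-6.5,-6.5],[0,0,-0.5],8.7],
    [[27,-8,-6.5],[0,0,-0.6],8.7],
    [[32,-9.5,-6.5],[0,0,-0.7],8.7],
    [[36.6,-10.3,-6.5],[0,0,-0.8],8.7],
    [[41,-11,-6.5],[0,0,-0.82],8.7],
    [[44,-11,-6.5],[0,0,-0.82],8.7]
  ]
}}

```text
t: 21.45
position: [0.4508, 0.1213, 0.2062]
tool_rot: [0.851, 3.016, 0.007]
force: [1.1, -0.3, 0.2]
width: 0.0874
```

```bash
python3 go.py .45 -.146 .12 58;  python3 - <<'E'
from st import *
a=robot.camera("top");cv2.imwrite("pics/top20.png",a)
b=robot.camera("side");cv2.imwrite("pics/side20.png",b)
it=[(prism(*PL["sq"]),(0,255,255)),(prism("rect",(.062,.062),.6433,-.289,11.3,.012,.048),(0,0,255))]
overlay("top",a,it,395,130,55,55,7,"pics/_a.png")
overlay("top",a,[],345,180,65,55,7,"pics/_b.png")
b=cv2.imread("pics/_b.png");cv2.imwrite("pics/v20.png",np.hstack([cv2.imread("pics/_a.png"),b]))
cv2.imwrite("pics/v20s.png",cv2.resize(cv2.imread("pics/side20.png")[200:290,310:400],None,fx=6,fy=6,interpolation=2))
E
```

```text
shift cm [-13.85, -22.88, 8.56] turn [0.007, 0.006, 0.008] dist 28.1 deg 0.7
t 21.45 pos [0.4508 0.1213 0.2062] jawdeg 58.5 q [-0.89 -0.1   0.54  1.93  0.06  1.29  0.65] F [ 1.1 -0.3  0.2] w 0.0874
```

View pics/v20.png

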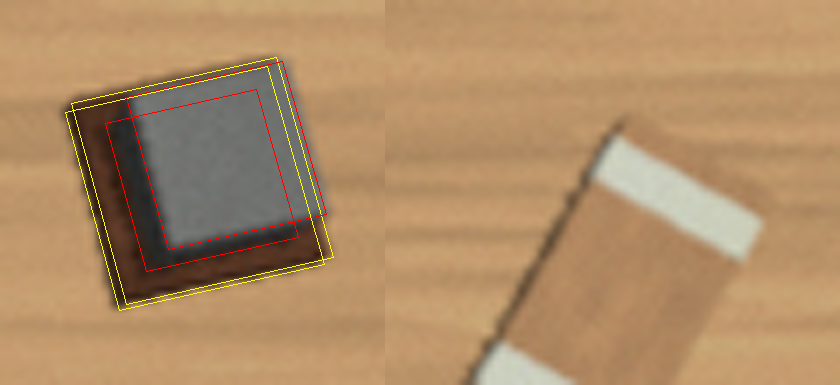

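View pics/v20s.png

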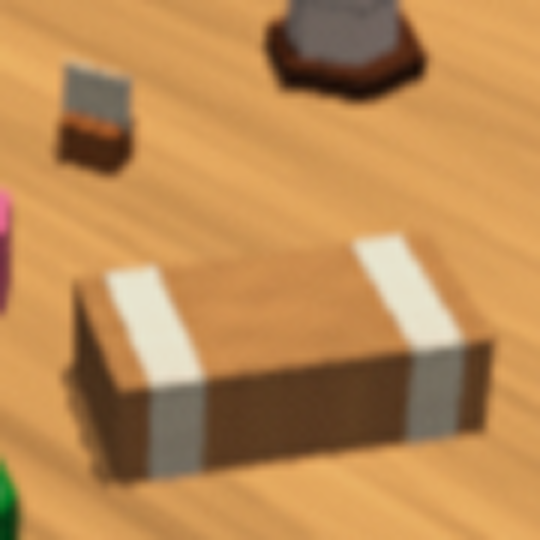

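Run:
```python
from st import *
def go(n,lo):
    im=cv2.imread(f"pics/{n}20.png");S=4
    c=proj(n,[[.45,-.147,.03]])[0];u0,v0=int(c[0])-40,int(c[1])-40
    s=cv2.resize(im[v0:v0+80,u0:u0+80],None,fx=S,fy=S,interpolation=2);h=cv2.cvtColor(s,cv2.COLOR_BGR2HSV)
    m=((h[:,:,1]<75)&(h[:,:,2]>lo)).astype(np.uint8)
    nl,lab,st,ce=cv2.connectedComponentsWithStats(m)
    out=[]
    for k in np.argsort(-st[1:,4])[:3]+1:
        cs,_=cv2.findContours((lab==k).astype(np.uint8),0,1);p=(cs[0][:,0]+.5)/S-.5+[u0,v0]
        P=unproj(n,p,.04)[:,:2];r=cv2.minAreaRect((P*1000).astype(np.float32));print(n,st[k,4],np.round(r[0],1),np.round(r[1],1),round(r[2],1));out.append(r)
    a,b=np.array(out[0][0]),np.array(out[1][0]);d=a-b
    print("mid",(a+b)/2,"yaw",np.degrees(np.arctan2(d[1],d[0])),"sep",np.linalg.norm(d))
go("top",160);go("side",190)
```

```text
top 2923 [ 418.5 -126.8] [65.5 19.8] 58.1
top 2828 [ 494.9 -174.2] [65. 20.] 58.1
top 177 [419.6 -39. ] [ 4.6 19.6] 88.0
mid [ 456.67489624 -150.5113945 ] yaw 148.15772494907625 sep 89.95149490471691
side 2657 [ 416.5 -128.1] [64.2 18.4] 58.2
side 2490 [ 492.9 -175.1] [64.2 18.2] 58.6
mid [ 454.69010925 -151.58734894] yaw 148.376781347456 sep 89.63101739556969
```

```bash
python3 go.py .4557 -.151 .10 58.2
```

```text
shift cm [-14.55, -23.27, 10.55] turn [0.006, 0.006, 0.01] dist 29.4 deg 0.7
t 21.55 pos [0.4511 0.1233 0.2059] jawdeg 58.8 q [-0.89 -0.1   0.54  1.93  0.05  1.29  0.66] F [ 0.7 -0.2 -0.3] w 0.0867
```

Request:
{"method": "play_rows", "body": {
  "rows": [
    [[-2,-3.2,0],[0,0,0],8.7],
    [[-4.5,-7.2,0],[0,0,0],8.7],
    [[-7,-11.2,1],[0,0,0],8.7],
    [[-9.5,-15.2,3],[0,0,0],8.7],
    [[-12,-19.2,5],[0,0,0.01],8.7],
    [[-14.2,-22.7,7],[0,0,0.01],8.7],
    [[-14.5,-23.3,9],[0,0,0.01],8.7],
    [[-14.5,-23.3,10.5],[0.006,0.006,0.01],8.7],
    [[-14.5,-23.3,10.5],[0.006,0.006,0.01],8.7],
    [[-14.5,-23.3,10.5],[0.006,0.006,0.01],8.7]
  ]
}}

```text
t: 22.55
position: [0.455, -0.1516, 0.1007]
tool_rot: [0.862, 3.02, -0.001]
force: [-0.1, -0.1, 0.0]
width: 0.0871
```

```bash
python3 go.py .4557 -.151 .010 58.2;  python3 - <<'E'
from st import *
b=robot.camera("side");cv2.imwrite("pics/side21.png",b)
overlay("side",b,[],300,180,110,110,5,"pics/v21.png")
E
```

```text
shift cm [-0.02, 0.09, 9.07] turn [-0.0, 0.001, -0.001] dist 9.1 deg 0.1
t 22.55 pos [ 0.455  -0.1516  0.1007] jawdeg 58.1 q [-0.65  0.06  0.95  2.04 -0.06  1.07  1.35] F [-0.1 -0.1  0. ] w 0.0871
```

View pics/v21.png

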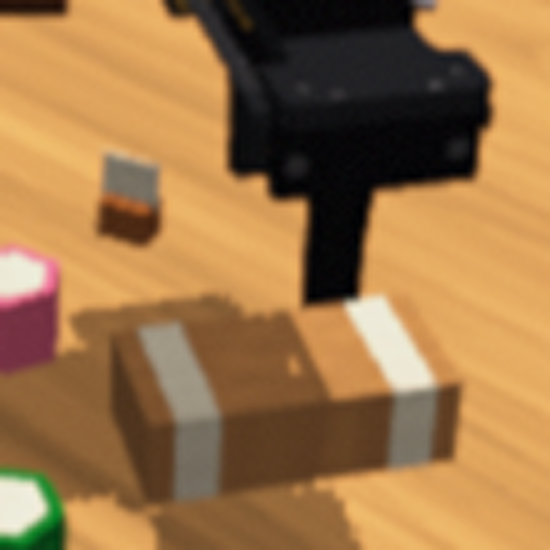

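Run:
```python
from h import *
p=np.array([.455,-.1516,.1007]);j=np.radians(58.1);d=np.array([np.cos(j),np.sin(j),0])
for k in(-.058,-.0435,.0435,.058):print(k,(proj("side",p+k*d)[0]-[300,180])*5)
```

```text
-0.058 [336.90117384 309.63519297]
-0.0435 [324.62235929 288.07312213]
0.0435 [258.33209825 171.66487292]
0.058 [248.37523369 154.18023563]
```

Request:
{"method": "play_rows", "body": {
  "rows": [
    [[0,0.09,2],[0,0,0],8.7],
    [[0,0.09,4.5],[0,0,0],8.7],
    [[0,0.09,6.5],[0,0,0],8.7],
    [[0,0.09,8],[0,0,0],8.7],
    [[0,0.09,8.9],[0,0,0],8.7],
    [[0,0.09,9.05],[0,0,0],8.7],
    [[0,0.09,9.05],[0,0,0],8.7]
  ]
}}

```text
t: 23.3
position: [0.4568, -0.1506, 0.0113]
tool_rot: [0.86, 3.019, 0.001]
force: [0.3, 0.6, -0.6]
width: 0.087
```

```bash
python3 go.py .4557 -.151 .010 58.2
```

```text
shift cm [0.07, -0.09, 0.13] turn [0.001, 0.002, -0.0] dist 0.2 deg 0.1
t 23.3 pos [ 0.4568 -0.1506  0.0113] jawdeg 58.2 q [-0.56  0.26  0.91  2.11 -0.26  0.89  1.52] F [ 0.3  0.6 -0.6] w 0.087
```

Request:
{"method": "play_rows", "body": {
  "rows": [
    [[0,0,0.05],[0,0,0],7.5],
    [[0,0,0.05],[0,0,0],6.8],
    [[0,0,0.05],[0,0,0],6.2],
    [[0,0,0.05],[0,0,0],6.2],
    [[0,0,0.05],[0,0,0],6.2],
    [[0,0,0.05],[0,0,0],6.2]
  ],
  "force": 30
}}

```text
t: 23.9
position: [0.4568, -0.1508, 0.011]
tool_rot: [0.86, 3.019, 0.0]
force: [-1.6, -0.7, 2.5]
width: 0.0635
```

```bash
python3 go.py .4557 -.151 .1 58.2
```

```text
shift cm [0.06, -0.07, -8.9] turn [0.001, 0.002, -0.0] dist 8.9 deg 0.2
t 23.9 pos [ 0.4568 -0.1508  0.011 ] jawdeg 58.2 q [-0.56  0.26  0.91  2.11 -0.27  0.88  1.52] F [-1.6 -0.7  2.5] w 0.0635
```

Request:
{"method": "play_rows", "body": {
  "rows": [
    [[0,0,-0.3],[0,0,0],6.2],
    [[0,0,-1],[0,0,0],6.2],
    [[0,0,-2.5],[0,0,0],6.2],
    [[0,0,-4.5],[0,0,0],6.2],
    [[0,0,-7],[0,0,0],6.2],
    [[0,0,-9.5],[0,0,0],6.2],
    [[0,0,-12],[0,0,0],6.2],
    [[0,0,-13],[0,0,0],6.2]
  ],
  "force": 35
}}

```text
t: 24.7
position: [0.4576, -0.151, 0.1433]
tool_rot: [0.859, 3.015, 0.003]
force: [-0.8, -0.6, -2.9]
width: 0.0638
```

```bash
python3 go.py .638 .274 .08 46;  python3 - <<'E'
from st import *
b=robot.camera("side");cv2.imwrite("pics/side22.png",b)
overlay("side",b,[],300,150,110,120,5,"pics/v22.png")
E
```

```text
shift cm [7.12, 45.6, 6.46] turn [0.004, 0.005, 0.213] dist 46.6 deg 12.2
t 24.7 pos [ 0.4576 -0.151   0.1433] jawdeg 58.2 q [-0.69 -0.01  0.96  1.99  0.01  1.15  1.28] F [-0.8 -0.6 -2.9] w 0.0638
```

View pics/v22.png

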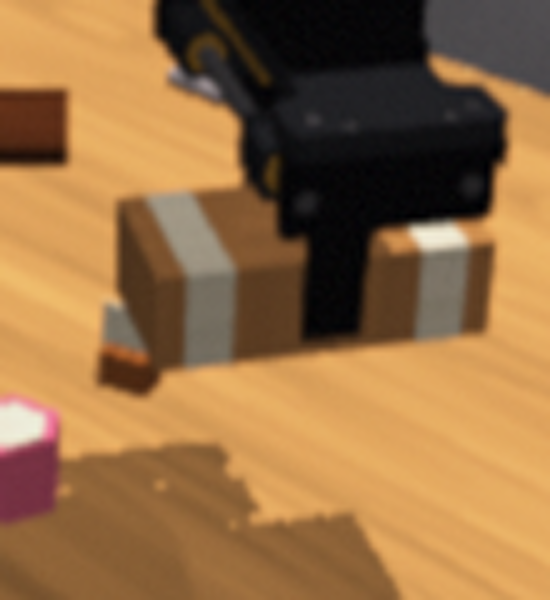

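Request:
{"method": "play_rows", "body": {
  "rows": [
    [[0.1,0.7,0],[0,0,0],6.2],
    [[0.4,2.5,0],[0,0,0.01],6.2],
    [[0.8,5,0],[0,0,0.02],6.2],
    [[1.3,8.2,0],[0,0,0.04],6.2],
    [[1.8,11.7,0],[0,0,0.06],6.2],
    [[2.4,15.2,0],[0,0,0.08],6.2],
    [[2.9,18.7,0],[0,0,0.1],6.2],
    [[3.5,22.2,0],[0,0,0.12],6.2],
    [[4,25.7,0],[0,0,0.14],6.2],
    [[4.5,29,0],[0,0,0.16],6.2]
  ]
}}

```text
t: 25.75
position: [0.572, 0.1213, 0.1423]
tool_rot: [1.098, 2.939, 0.002]
force: [0.1, -0.2, -2.7]
width: 0.064
```

```bash
python3 go.py .638 .274 .08 46
```

```text
shift cm [5.05, 15.84, 6.25] turn [0.002, 0.003, 0.053] dist 17.8 deg 3.0
t 25.75 pos [0.572  0.1213 0.1423] jawdeg 49.0 q [-0.9   0.28  0.76  1.75 -0.21  1.19  0.77] F [ 0.1 -0.2 -2.7] w 0.064
```

Request:
{"method": "play_rows", "body": {
  "rows": [
    [[0.9,2.8,0],[0,0,0.02],6.2],
    [[1.8,5.8,0],[0,0,0.03],6.2],
    [[2.8,8.8,0],[0,0,0.04],6.2],
    [[3.7,11.6,0.5],[0,0,0.053],6.2],
    [[4.4,13.9,1.5],[0,0,0.053],6.2],
    [[4.9,15.3,3],[0,0,0.053],6.2],
    [[5.05,15.8,4.5],[0,0,0.053],6.2],
    [[5.05,15.8,5.6],[0,0,0.053],6.2],
    [[5.05,15.8,6.2],[0,0,0.053],6.2],
    [[5.05,15.8,6.2],[0,0,0.053],6.2]
  ]
}}

```text
t: 26.75
position: [0.6369, 0.2718, 0.079]
tool_rot: [1.179, 2.909, -0.002]
force: [0.0, -0.6, -2.5]
width: 0.0634
```

```bash
python3 go.py .638 .274 .035 46;  python3 - <<'E'
from st import *
a=robot.camera("top");b=robot.camera("side");cv2.imwrite("pics/side23.png",b);cv2.imwrite("pics/top23.png",a)
p=robot.read_state()["position"]
it=[(prism(*PL["long"]),(0,255,255)),(prism("rect",(.13,.064),p[0],p[1],-44,p[2]-.011,p[2]+.029),(0,0,255))]
overlay("side",b,it,240,130,100,80,5,"pics/_a.png");overlay("top",a,it,180,120,60,80,5,"pics/_b.png")
cv2.imwrite("pics/v23.png",np.hstack([cv2.imread("pics/_a.png"),cv2.imread("pics/_b.png")]))
E
```

```text
shift cm [0.08, 0.23, 4.4] turn [-0.0, 0.003, -0.002] dist 4.4 deg 0.2
t 26.75 pos [0.6369 0.2718 0.079 ] jawdeg 45.9 q [-0.92  0.58  0.67  1.52 -0.37  1.18  0.61] F [ 0.  -0.6 -2.5] w 0.0634
```

View pics/v23.png

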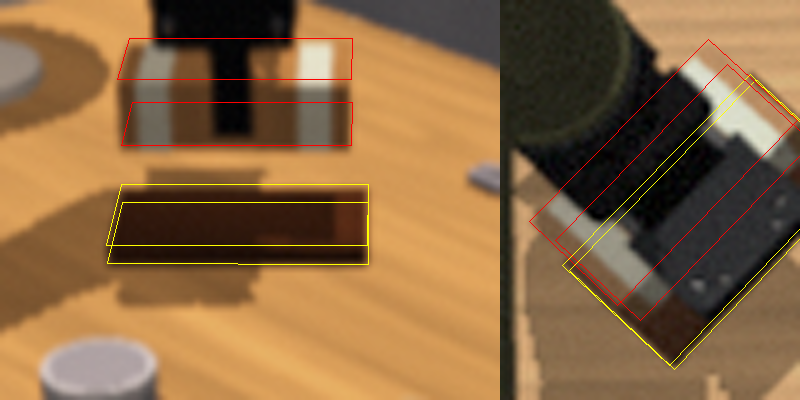

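Request:
{"method": "play_rows", "body": {
  "rows": [
    [[0.1,0.2,0.8],[0,0,0],6.2],
    [[0.1,0.25,2],[0,0,0],6.2],
    [[0.1,0.25,3.3],[0,0,0],6.2],
    [[0.1,0.25,4.2],[0,0,0],6.2],
    [[0.1,0.25,4.6],[0,0,0],6.2],
    [[0.1,0.25,4.7],[0,0,0],6.2],
    [[0.1,0.25,4.7],[0,0,0],6.2]
  ]
}}

```text
t: 27.55
position: [0.6394, 0.2751, 0.034]
tool_rot: [1.178, 2.907, 0.002]
force: [-0.0, 0.6, -2.5]
width: 0.0638
```

```bash
python3 go.py .638 .274 .0235 46;  python3 - <<'E'
from st import *
a=robot.camera("top");b=robot.camera("side");cv2.imwrite("pics/side24.png",b);cv2.imwrite("pics/top24.png",a)
p=robot.read_state()["position"]
it=[(prism(*PL["long"]),(0,255,255)),(prism("rect",(.13,.064),p[0],p[1],-44,p[2]-.011,p[2]+.029),(0,0,255))]
overlay("side",b,it,250,145,80,60,6,"pics/_a.png");overlay("top",a,it,190,130,60,60,6,"pics/_b.png")
cv2.imwrite("pics/v24.png",np.hstack([cv2.imread("pics/_a.png"),cv2.imread("pics/_b.png")])[:,:800])
E
```

```text
shift cm [0.03, -0.18, 1.05] turn [0.003, 0.004, -0.002] dist 1.1 deg 0.3
t 27.55 pos [0.6394 0.2751 0.034 ] jawdeg 45.9 q [-0.91  0.63  0.64  1.54 -0.4   1.1   0.63] F [-0.   0.6 -2.5] w 0.0638
```

View pics/v24.png

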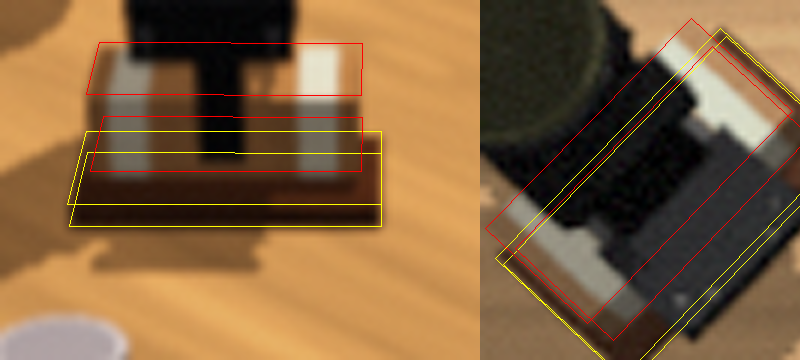

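Request:
{"method": "play_rows", "body": {
  "rows": [
    [[0,-0.1,0.4],[0,0,0],6.2],
    [[0,-0.15,0.7],[0,0,0],6.2],
    [[0,-0.15,0.95],[0,0,0],6.2],
    [[0,-0.15,1.05],[0,0,0],6.2],
    [[0,-0.15,1.05],[0,0,0],6.2],
    [[0,-0.15,1.05],[0,0,0],6.2]
  ]
}}

```text
t: 28.25
position: [0.6388, 0.2742, 0.0241]
tool_rot: [1.177, 2.907, 0.003]
force: [-0.1, -0.5, -2.0]
width: 0.0639
```

```bash
python3 go.py .638 .274 .0232 46;  python3 - <<'E'
from st import *
a=robot.camera("top");b=robot.camera("side");cv2.imwrite("pics/side25.png",b);cv2.imwrite("pics/top25.png",a)
it=[(prism(*PL["long"]),(0,255,255)),(prism("rect",(.13,.064),.638,.274,-44,.012,.052),(0,0,255))]
overlay("side",b,it,250,145,80,60,6,"pics/_a.png");overlay("top",a,it,190,130,60,60,6,"pics/_b.png")
cv2.imwrite("pics/v25.png",np.hstack([cv2.imread("pics/_a.png"),cv2.imread("pics/_b.png")])[:,:800])
E
```

```text
shift cm [0.05, -0.07, 0.09] turn [0.004, 0.004, -0.002] dist 0.1 deg 0.3
t 28.25 pos [0.6388 0.2742 0.0241] jawdeg 45.9 q [-0.9   0.64  0.64  1.55 -0.41  1.09  0.63] F [-0.1 -0.5 -2. ] w 0.0639
```

View pics/v25.png

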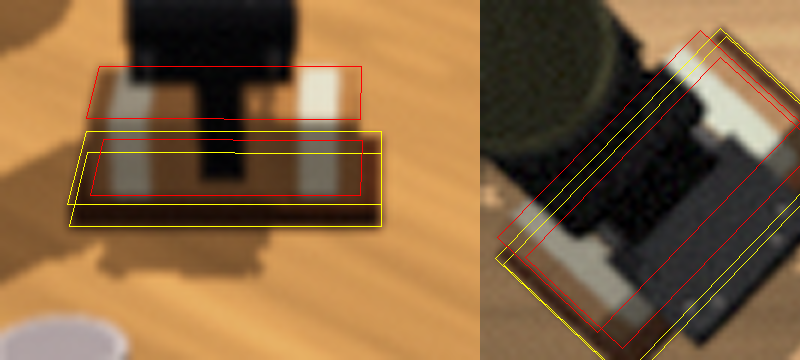

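Aligned; lower the last millimetre and release.

Request:
{"method": "play_rows", "body": {
  "rows": [
    [[0.05,-0.05,0.08],[0,0,0],6.2],
    [[0.05,-0.05,0.12],[0,0,0],6.2],
    [[0.05,-0.05,0.12],[0,0,0],6.6],
    [[0.05,-0.05,0.12],[0,0,0],7.2],
    [[0.05,-0.05,0.12],[0,0,0],8],
    [[0.05,-0.05,0.12],[0,0,0],8.7],
    [[0.05,-0.05,0.1],[0,0,0],8.7],
    [[0.05,-0.05,-2],[0,0,0],8.7],
    [[0.05,-0.05,-6],[0,0,0],8.7],
    [[0.05,-0.05,-11],[0,0,0],8.7]
  ]
}}

```text
t: 29.35
position: [0.6359, 0.2737, 0.1332]
tool_rot: [1.179, 2.909, -0.002]
force: [0.8, 1.4, 0.1]
width: 0.0871
```

```bash
python3 go.py .45 -.0 .22 46
```

```text
shift cm [-5.72, -32.59, -8.65] turn [-0.0, 0.003, -0.002] dist 34.2 deg 0.2
t 29.35 pos [0.6359 0.2737 0.1332] jawdeg 45.9 q [-0.94  0.53  0.69  1.47 -0.34  1.26  0.59] F [0.8 1.4 0.1] w 0.0871
```

Request:
{"method": "play_rows", "body": {
  "rows": [
    [[0,0,-3],[0,0,0],8.7],
    [[0,-2,-7],[0,0,0],8.7],
    [[-1,-6,-8.6],[0,0,0],8.7],
    [[-1.8,-10,-8.6],[0,0,0],8.7],
    [[-2.6,-14.5,-8.6],[0,0,0],8.7],
    [[-3.4,-19,-8.6],[0,0,0],8.7],
    [[-4.2,-23.5,-8.6],[0,0,0],8.7],
    [[-5,-28,-8.6],[0,0,0],8.7],
    [[-6.5,-32,-8.6],[0,0,0],8.7],
    [[-9,-35,-8.6],[0,0,0],8.7]
  ]
}}

```text
t: 30.35
position: [0.455, -0.0412, 0.2194]
tool_rot: [1.178, 2.911, 0.003]
force: [1.2, -0.0, -0.1]
width: 0.0871
```

Run:
```python
from st import *
a=robot.camera("top");b=robot.camera("side");cv2.imwrite("pics/side26.png",b);cv2.imwrite("pics/top26.png",a)
it=[(prism(*PL["long"]),(0,255,255)),(prism("rect",(.13,.064),.638,.274,-44,.012,.052),(0,0,255))]
overlay("side",b,it,250,145,80,60,6,"pics/_a.png");overlay("top",a,it,190,130,60,60,6,"pics/_b.png")
cv2.imwrite("pics/v26.png",np.hstack([cv2.imread("pics/_a.png"),cv2.imread("pics/_b.png")])[:,:800])
```

```text
(no output)
```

View pics/v26.png

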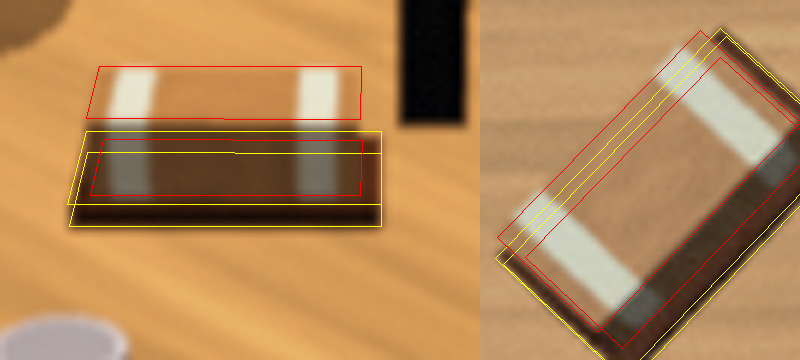

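View pics/top26.png

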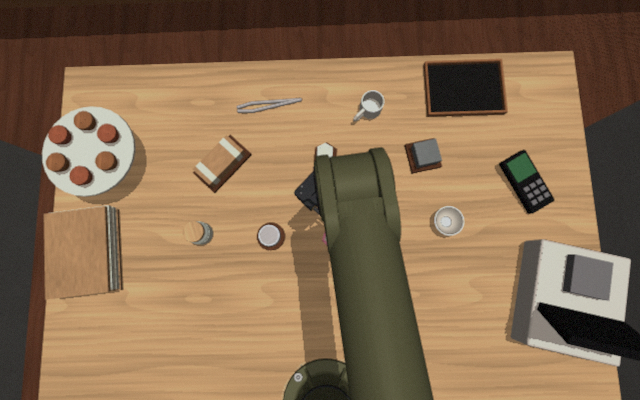

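View pics/side26.png

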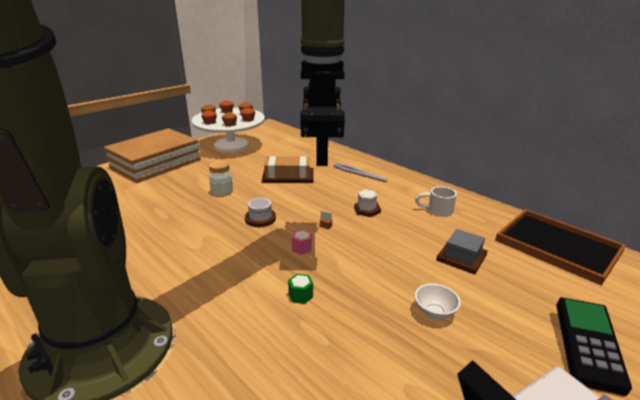

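Run:
```python
from st import *
def go(n,lo):
    im=cv2.imread(f"pics/{n}26.png");S=4
    c=proj(n,[[.638,.274,.04]])[0];u0,v0=int(c[0])-35,int(c[1])-35
    s=cv2.resize(im[v0:v0+70,u0:u0+70],None,fx=S,fy=S,interpolation=2);h=cv2.cvtColor(s,cv2.COLOR_BGR2HSV)
    m=((h[:,:,1]<75)&(h[:,:,2]>lo)).astype(np.uint8)
    nl,lab,st,ce=cv2.connectedComponentsWithStats(m);out=[]
    for k in np.argsort(-st[1:,4])[:2]+1:
        cs,_=cv2.findContours((lab==k).astype(np.uint8),0,1);p=(cs[0][:,0]+.5)/S-.5+[u0,v0]
        P=unproj(n,p,.052)[:,:2];r=cv2.minAreaRect((P*1000).astype(np.float32));print(n,np.round(r[0],1),np.round(r[1],1),round(r[2],1));out.append(r)
    a,b=np.array(out[0][0]),np.array(out[1][0]);d=a-b
    print("mid",(a+b)/2,"yaw",np.degrees(np.arctan2(d[1],d[0])))
go("top",160);go("side",190)
from iou import *
im=cv2.imread("pics/top26.png")
def grey(s):
    h=cv2.cvtColor(s,cv2.COLOR_BGR2HSV);return (h[:,:,1]<75)&(h[:,:,2]<150)
x,f,o=iou_fit("top",im,"rect",(.062,.062),.012,.048,(.643,-.289,11),grey,W=25);print("sq",np.round(x,4),f)
```

```text
top [606.9 306.7] [64.7 19.8] 45.6
top [671.5 244. ] [65.3 19.8] 46.1
mid [639.22177124 275.35837555] yaw 135.82290455877538
side [667.4 240.6] [63.5 17.9] 46.7
side [603.  303.3] [61.6 17.9] 46.5
mid [635.17770386 271.94958496] yaw -44.27499646371799
sq [ 0.6451 -0.2906 11.0389] 0.028718549838824492
```

Run:
```python
from st import *
a=cv2.imread("pics/top26.png");b=cv2.imread("pics/side26.png")
it=[(prism(*PL["round"]),(0,255,255)),(prism("round",.056,.4315,.139,0,.012,.046),(0,0,255)),(prism(*PL["sq"]),(0,255,255)),(prism("rect",(.062,.062),.6433,-.289,11.3,.012,.048),(0,0,255)),(prism(*PL["hex"]),(0,255,255)),(prism("hex",.042,.6535,-.0157,-5,.012,.048),(0,0,255))]
overlay("top",a,it,250,215,40,40,6.0.__int__(),"pics/_a.png");overlay("top",a,it,403,136,40,40,6,"pics/_b.png");overlay("side",b,it,345,180,45,40,6,"pics/_c.png")
cv2.imwrite("pics/v27.png",np.hstack([cv2.imread(f"pics/_{k}.png") for k in "abc"]))
```

```text
(no output)
```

View pics/v27.png

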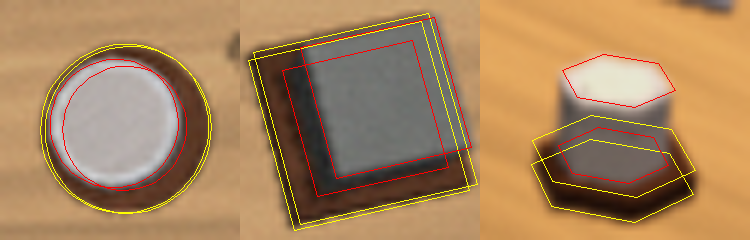

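Request:
{"method": "play_rows", "body": {
  "rows": [
    [[0,0,0],[0,0,0],8.7],
    [[0,0,0],[0,0,0],8.7],
    [[0,0,0],[0,0,0],8.7]
  ]
}}

```text
t: 30.75
position: [0.4563, -0.045, 0.22]
tool_rot: [1.189, 2.905, 0.001]
force: [0.3, 0.4, 0.0]
width: 0.087
```

```bash
python3 -c "
from station import robot
print(robot.hand_in())"
```

```text
the job is handed in; nothing more can be done
None
```

I took the stack apart from the top and set each box upright on its own plinth: hexagonal box, round tin, square tin, then long carton. I handed the job in at 30.8 s of the 115 s, with the arm clear of everything.

The last pictures showed:
- **Hexagonal box and round tin:** both sit within about 1 mm of the middle of their plinths.
- **Long carton:** about 1 mm off the middle and within about 0.3° of its plinth's sides, by the top camera. The side camera put it about 2 to 4 mm off where the top camera and my plinth estimate had it; I trusted the top view.
- **Square tin:** about 0.3° off line. Its outline overlay showed about 1 mm off the middle. A separate fit in the top view gave about 3 mm, so those two checks disagree slightly. The plinth leaves 11 mm of margin on each side.
- **Bystanders:** the card holder and sweet jar were still standing where they started in the last side view. The arm hid the card holder from the top camera by then, so I only have that view for it.

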